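# Fetch the wax tin from behind the bottles in the supply tray

## Robot

A 6-joint arm with a two-finger parallel gripper is mounted at the origin on the work surface. World frame = base frame: x ahead of the robot, y to its left, z up, the work surface at z = 0. Lengths are in m, angles in rad, forces in N, time in s.
With the tool pointing down it reaches from about 0.3 to 0.85 m from the base axis. Payload 4.2 kg.
Tool frame: the origin (TCP) lies between the finger pads; the fingertips stand arm.tcp_to_tips ahead of it and the grasp point (between the pads) lies 11 mm behind it (arm.tcp_to_tips is the distance from the TCP to the fingertips, in m); z points along the fingers, x is the direction in which the jaws open and shut, and the axes are right-handed (so a half turn about z gives the same grasp; the last joint's range is limited). The gripper opens to 91 mm and grips with 3 to 60 N. Pads are 32 mm wide; open, the fingers measure 118 mm over their backs; the gripper's body (76 mm by 178 mm) begins 60 mm behind the grasp point.
Start: joints at [1.242, 0.32, 1.565, -0, 1.257, -0.02], TCP at [0.175, 0.548, 0.222] pointing down, gripper open.
Joint ranges: [-3.11, 3.11], [-0.84, 2.01], [0.21, 2.61], [-1.34, 4.49], [0.05, 2.63], [-2.56, 2.56]. Speed limits (rad/s): [2.57, 2.57, 3.14, 3.14, 3.14, 3.14].

## Interface

Orientations are given as a rotation vector (axis times angle).
In Python, from station import arm gives the robot as it stands.
- The arm moves only by the shell command python3 -m creep 'ROWS' [OPENING] [FORCE]. ROWS is JSON, a list of rows, each a list of 6 numbers: the shift along the tool's x, y, z in units of 30 mm (1.0 is 30 mm), then the turn, a rotation vector about the tool's x, y, z in units of 6 degrees (1.0 is 6 degrees). In form: [[dx, dy, dz, wx, wy, wz], ...]. A call has 1 to 20 rows; each row shifts and turns the commanded pose from where the row before left it, along the tool's axes as they then stand; what a row does not reach is not made up. A row lasts 1/12 s, in which the tool goes at most 41.7 mm and 7.16 degrees, less where a joint would pass 70% of its speed; a pose out of reach is approached as far as the arm can. A call is refused whole if a number of a shift passes 1 or a number of a turn 1, either way. A call with a gripper value outside its range is refused whole. OPENING is the opening, from -1 (shut) to 1 (fully open), so that 0 is half open, set as the call begins (- or left out, the last holds). The fingers move at their own pace and stop on an object; FORCE is the grip in N (left out, the last holds). Time passes only in rows, so rows that do not move let the fingers close. It gives the time, the measured TCP pose, the force and the opening at its end, in the units of the state.
- arm.sense(): the state, without advancing time (a new reading comes with each control period).
- arm.snapshot(name): name is "scene" or "top"; returns a dict with "pixels" (420x560x3 uint8, red, green, blue), "K" (3x3 intrinsics, pixels), "world_to_cam" (4x4, takes a point from world to camera coordinates). Camera axes: x right, y down, z forward; pixel columns grow to the right and rows downward; lengths in m; the calibration is good to about 2 mm. A picture is of the moment at which its call begins. There is no depth.
- arm.close_job(): hands the job in, once; it reports no verdict.
The state is a dict: "time_s": time; "joint_positions": joint angles; "dq": joint speeds; "joint_torque": joint torques, N m; "ee_pos": TCP position; "tool_rot": TCP orientation; "ft_force": force on the tool from outside, world axes, zero at the start; "ft_torque": the same for the moment, N m; "finger_gap": finger opening in m.
Only numpy, scipy, OpenCV 4.12 (cv2) and the standard library are available. Lean on these libraries where they do the work, as an engineer would, in place of code of your own. Each camera call takes 0.05 s, during which the arm holds its last target.

## Task

The low wax tin stands at the back of the white supply tray, boxed in by three taller containers: stand all three of these upright on the sheet of cardboard first, then set the tin on the middle of the round cork coaster. Then put the three containers back in the tray, each upright on the very spot where it stood before, tipping nothing over and leaving the egg cup, the brush mug and the nail polish where they are.

Things in the scene. Friction and masses are not known exactly. Their poses are not given: they have to be found in the camera images.
- tray: Fixed white plastic tray, open at the top: 150 (its x) by 216 (its y) by 42 mm high, floor and walls 4 mm thick. Origin: centre of its underside. Its back is its +x side. The tin stands in it at the middle of the back, with one taller container on its left (+y), one on its right (-y) and one in front (-x), some 65 mm from it, centre to centre; which stands where differs from start to start
- card: Fixed flat sheet of brown cardboard on the table, 280 (its x) by 170 (its y) by 3 mm thick, on the left or on the right of the tray. Origin: centre of its underside
- coaster: Fixed round cork coaster on the table, 100 mm across, 6 mm thick, on the other side of the tray. Origin: centre of its underside
- slim_mid (a point): Slim round white bottle with a long narrow grey cap, loose, 140 mm high: body 46 mm across up to height 84 mm, then a shoulder that narrows to height 99 mm, then the cap, 28 mm across, from height 100 mm to the top. The point is its centre, 70 mm above its underside; z up along the bottle. About 180 g; grip it by the cap
- square_mid (a point): Square amber bottle with a round black cap, loose, 116 mm high: body 46 by 46 mm up to height 80 mm, cap 34 mm across from height 84 mm to the top. The point is its centre, 58 mm above its underside; z up along the bottle, x and y square to its sides. About 200 g; grip it by the cap
- jar_mid (a point): Straight round green glass jar with a wide flat white lid and a paper label, loose, 100 mm high: body 52 mm across, lid 54 mm across from height 74 mm to the top. The point is its centre, 50 mm above its underside; z up along the jar. About 200 g; grip it by the lid
- tin_mid (a point): Low round aluminium wax tin with a flat lid, loose, 58 mm across, 43 mm high, the only metal thing in the tray and the lowest. The point is its axis, 22 mm above its underside; z up. About 140 g
- eggcup_mid (a point): Bystander: wooden egg cup with a red egg in it, one loose piece, 48 mm across, 86 mm high, beyond the tray. The point is its centre, 43 mm above the table
- brushes_mid (a point): Bystander: loose white mug without handle, 68 mm across, 95 mm high, with brushes standing up to 165 mm above the table, beyond the tray. The point is on its axis, 47.5 mm above the table
- polish_mid (a point): Bystander: small nail polish bottle with black cap, loose, 28 mm across, 71 mm high, between the robot and the tray. The point is its centre, 35.5 mm above the table
Things that resemble listed ones, but are neither listed nor needed, are in the scene too. Leave any blue or yellow look-alike of the part that bears jar_mid alone.

How it is judged:
By the outcome, as a careful person would: the job done as asked, in the order asked, and still so for the second after the job is handed in, with the robot touching nothing.
It also fails if it takes over 144 s, if anything falls off the work surface, if the arm or the gripper's body presses on something with over 40 N, if the wrist force passes 120 N, or if a joint passes its speed limit or range.

## Working session

There is one attempt and no reset: what is moved stays moved. The work goes in short steps, Python scripts to look and compute and a shell command to move; the robot and the scene stay as the last step left them, time stands still between calls to the robot, and variables do not carry over. Pictures are saved under pics/ and viewed, and the job is handed in when it is done.

```bash
ls; mkdir -p pics; python3 - <<'E'
from station import arm
import cv2
s=arm.sense();print(s, arm.tcp_to_tips)
for n in("scene","top"):
    d=arm.snapshot(n);cv2.imwrite(f"pics/{n}0.png",d["pixels"][:,:,::-1]);print(d["K"],d["world_to_cam"])
E
```

```text
pics
{'time_s': 0.0, 'joint_positions': array([ 1.24196685e+00,  3.20322118e-01,  1.56570090e+00, -1.49591647e-05,
        1.25737665e+00, -2.00210903e-02]), 'dq': array([ 0.00027064,  0.00139857,  0.00132369, -0.00035013,  0.00158251,
       -0.00224691]), 'joint_torque': array([-1.17989486e-03, -4.12453580e+01, -2.31980145e+01,  7.27192755e-02,
        4.55754565e-02, -1.29689079e-04]), 'ee_pos': array([0.17461124, 0.54732637, 0.22109442]), 'tool_rot': array([ 2.53580095e+00,  1.85276205e+00, -2.31136339e-03]), 'ft_force': array([ 0.17909374,  0.11669854, -0.34490584]), 'ft_torque': array([0.01260983, 0.01517721, 0.04632065]), 'finger_gap': 0.09126187015685921} 0.008
[[532.78573564   0.         270.40156628]
 [  0.         532.78573564 205.20093091]
 [  0.           0.           1.        ]] [[ 0.79920941  0.60096848  0.01005961 -0.4810154 ]
 [ 0.48574819 -0.63594333 -0.59968724 -0.22831996]
 [-0.35399579  0.48416212 -0.80017125  1.31594113]
 [ 0.          0.          0.          1.        ]]
[[416.99445496   0.         285.30285858]
 [  0.         416.99445496 211.346987  ]
 [  0.           0.           1.        ]] [[-0.00375048 -0.99995635 -0.0085581   0.01203024]
 [-0.99614824  0.00448566 -0.08757032  0.60035323]
 [ 0.08760488  0.00819671 -0.99612158  0.9062452 ]
 [ 0.          0.          0.          1.        ]]
```

View pics/scene0.png

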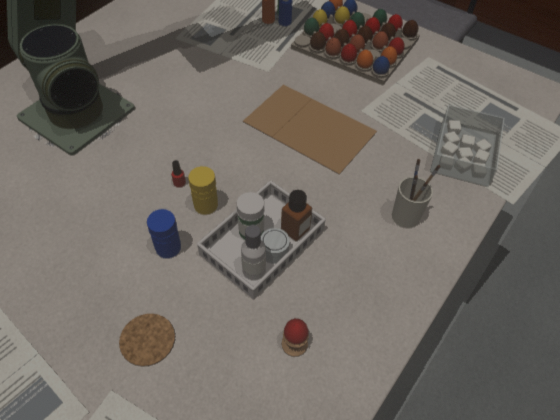

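View pics/top0.png

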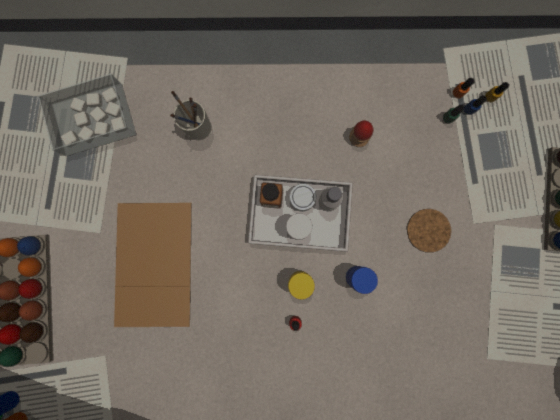

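```bash
python3 - <<'E'
import cv2
a=cv2.imread("pics/top0.png");b=cv2.imread("pics/scene0.png")
c=a[165:305,235:385];cv2.imwrite("pics/topc.png",cv2.resize(c,None,fx=5,fy=4.2857,interpolation=cv2.INTER_CUBIC)[:600])
c=b[150:300,150:350];cv2.imwrite("pics/scc.png",cv2.resize(cv2.convertScaleAbs(c,alpha=1.6),None,fx=4,fy=4,interpolation=cv2.INTER_CUBIC))
E
```

```text
(no output)
```

View pics/topc.png

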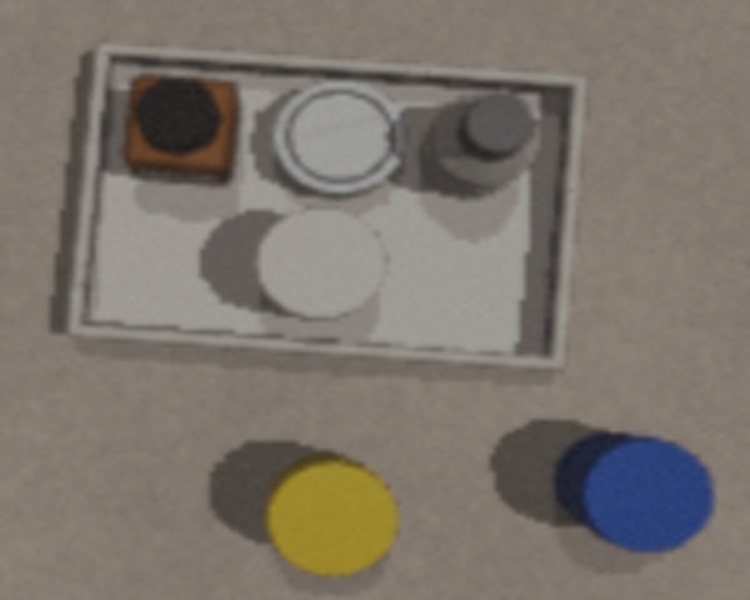

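View pics/scc.png

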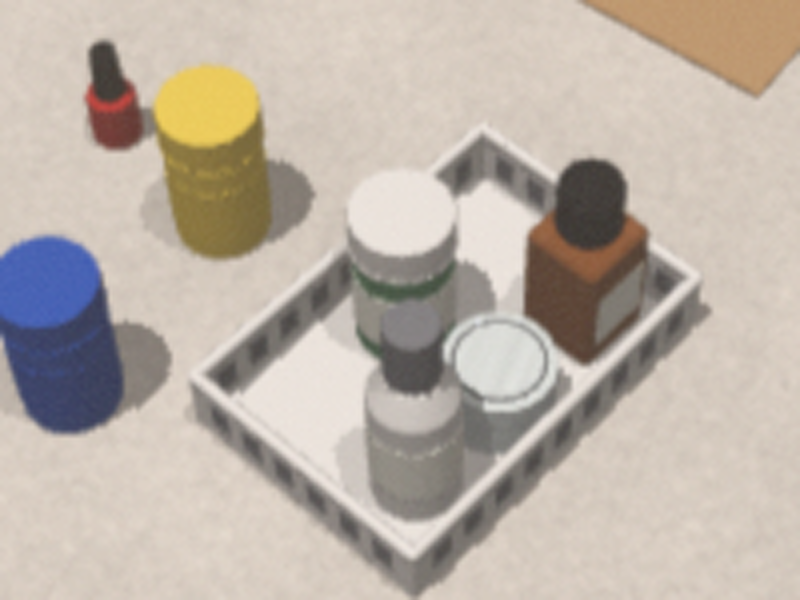

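```bash
cat > h.py <<'E'
import numpy as np, cv2
from station import arm
class V:
    def __init__(s,d):
        s.im=d["pixels"];s.K=np.array(d["K"]);s.T=np.array(d["world_to_cam"])
    def ray(s,u,v,z):
        d=s.T[:3,:3].T@np.linalg.solve(s.K,[u,v,1]);c=-s.T[:3,:3].T@s.T[:3,3]
        return (c+d*(z-c[2])/d[2])
    def proj(s,p):
        p=np.atleast_2d(p);q=(s.T[:3,:3]@p.T).T+s.T[:3,3];q=(s.K@q.T).T
        return q[:,:2]/q[:,2:]
def view(n): return V(arm.snapshot(n))
def circ(p,r,z,n=60):
    t=np.linspace(0,2*np.pi,n);return np.c_[p[0]+r*np.cos(t),p[1]+r*np.sin(t),0*t+z]
def blob(mask,win):
    m=np.zeros(mask.shape,np.uint8);x0,x1,y0,y1=win
    m[y0:y1,x0:x1]=mask[y0:y1,x0:x1]*255
    n,l,st,ce=cv2.connectedComponentsWithStats(m)
    k=1+np.argmax(st[1:,4]);c,_=cv2.findContours((l==k).astype(np.uint8),cv2.RETR_EXTERNAL,cv2.CHAIN_APPROX_NONE)
    c=max(c,key=len);return ce[k],st[k],cv2.minEnclosingCircle(c),c
def overlay(v,circs,win,f,name,a=1.4):
    x0,x1,y0,y1=win
    im=cv2.resize(cv2.convertScaleAbs(np.ascontiguousarray(v.im[y0:y1,x0:x1,::-1]),alpha=a),None,fx=f,fy=f,interpolation=cv2.INTER_CUBIC)
    for P in circs:
        q=((v.proj(P)-[x0-.5,y0-.5])*f-.5).round().astype(np.int32);cv2.polylines(im,[q],False,(255,0,255),1)
    cv2.imwrite(f"pics/{name}.png",im)
E
python3 - <<'E'
from h import *
v=view("top");s=view("scene")
hsv=cv2.cvtColor(v.im,cv2.COLOR_RGB2HSV).astype(int);H,S,Vv=[hsv[...,i] for i in range(3)]
def rep(n,m,win,z):
    ce,st,mc,c=blob(m,win);print(n,ce,st,mc[0],mc[1],"w@c",v.ray(*mc[0],z)[:2].round(4)); return v.ray(*mc[0],z)
sq=rep("sqcap",(Vv<62)&(S<110),(262,284,181,203),.120)
sl=rep("slimcap",(Vv<115)&(S<60),(327,343,186,203),.144)
jar=rep("jar",(Vv>140),(285,314,213,240),.104)
tin=rep("tin",Vv>120,(288,316,183,212),.047)
blue=rep("blue",(H>105)&(H<125)&(S>120)&(Vv>110),(345,385,260,300),.1)
yel=rep("yel",(H>20)&(H<32)&(S>120)&(Vv>120),(280,320,265,305),.1)
co=rep("coaster",(S>70),(400,460,200,260),.006)
cd=(H<20)&(S>100)
ce,st,mc,c=blob(cd,(105,205,190,340));box=cv2.boxPoints(cv2.minAreaRect(c));print("card",[v.ray(*p,.003)[:2].round(3) for p in box])
eg=rep("egg",(S>140),(345,380,115,150),.075)
br=rep("mug",(Vv>110),(170,215,98,142),.095)
overlay(v,[circ(sq,.017,.12),circ(sl,.014,.144),circ(jar,.027,.104),circ(tin,.029,.047),circ(sl,.023,.004),circ(jar,.026,.004)],(235,385,165,300),5,"o1")
overlay(s,[circ(sq,.017,.12),circ(sl,.014,.144),circ(jar,.027,.104),circ(tin,.029,.047),circ(sl,.023,.004),circ(jar,.026,.004),circ(blue,.027,.1),circ(yel,.027,.1)],(150,350,150,300),4,"o2")
overlay(s,[circ(co,.05,.006),circ(br,.034,.095),circ(eg,.024,.0)],(0,560,0,420),1.4,"o3")
# tray rim
m=(Vv>135)&(S<50)
E
```

```text
sqcap [269.97413793 191.60775862] [262 183  17  18 232] (270.0869445800781, 191.3478240966797) 8.900418281555176 w@c [0.6329 0.0394]
slimcap [333.75630252 194.05462185] [327 186  16  17 238] (334.5, 194.0) 10.965956687927246 w@c [ 0.6237 -0.0879]
jar [300.71474878 225.38897893] [285 213  29  27 617] (299.0, 226.0) 19.105072021484375 w@c [ 0.5634 -0.019 ]
tin [302.1809872  195.86288848] [288 183  28  29 547] (301.5, 197.0) 19.448749542236328 w@c [ 0.63   -0.0263]
blue [364.2703252  280.09146341] [352 268  25  25 492] (364.205078125, 280.1543884277344) 12.569964408874512 w@c [ 0.4532 -0.1504]
yel [301.2369403  285.65858209] [289 273  26  26 536] (301.0, 285.3409118652344) 13.327376365661621 w@c [ 0.4432 -0.0223]
coaster [428.65197368 230.1       ] [ 407  209   44   43 1520] (428.73687744140625, 229.94500732421875) 22.403074264526367 w@c [ 0.5583 -0.3157]
card [array([0.346, 0.396]), array([0.626, 0.401]), array([0.623, 0.228]), array([0.343, 0.227])]
egg [363.31007752 129.85658915] [354 121  19  19 258] (362.8571472167969, 129.76190185546875) 9.311171531677246 w@c [ 0.7717 -0.1585]
mug [207.32142857 114.63839286] [193  98  22  44 448] (203.5, 119.5) 23.92707061767578 w@c [0.7902 0.1813]
```

View pics/o1.png

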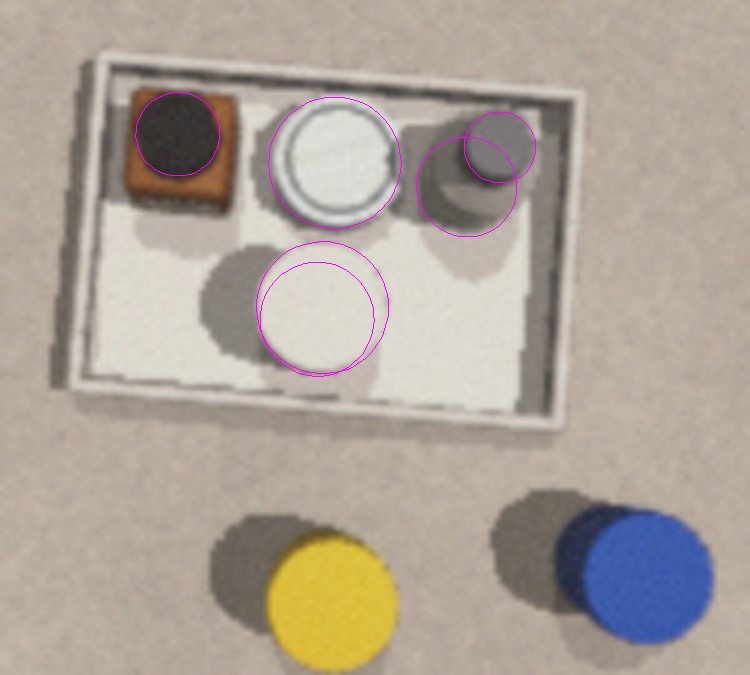

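View pics/o2.png

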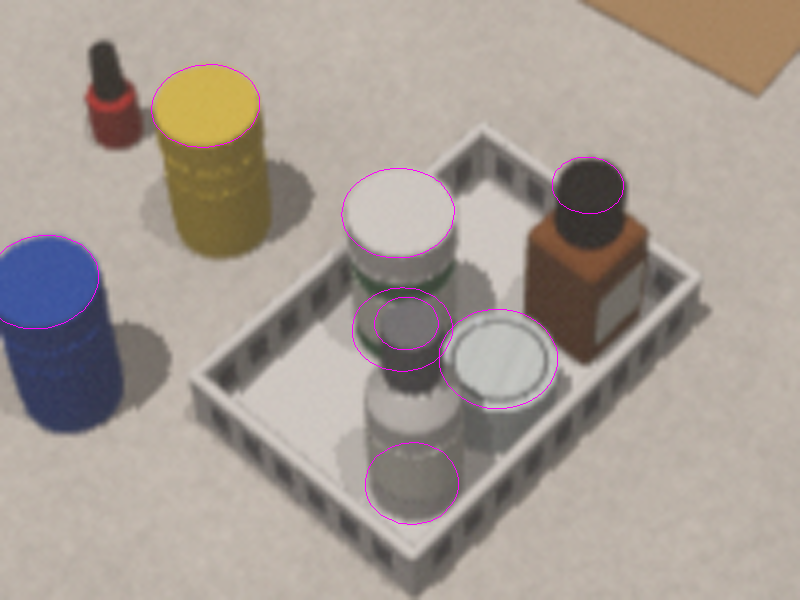

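View pics/o3.png

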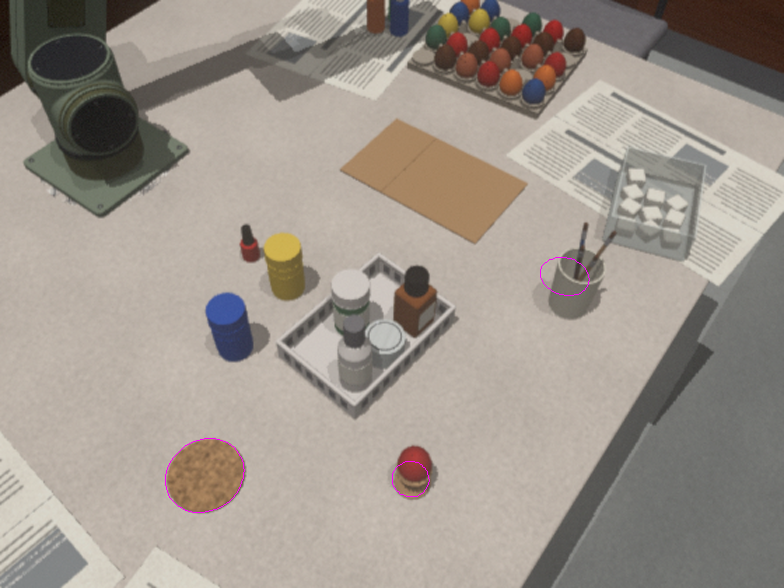

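```bash
python3 -m creep '[[0,0,0,0,0,-0.98],[0,0,0,0,0,-0.98],[0,0,0,0,0,-0.98],[0,0,0,0,0,0]]' 1 20
```

```text
time_s: 0.53
ee_pos: [0.1747, 0.5477, 0.2217]
tool_rot: [2.22, 2.222, -0.001]
ft_force: [0.5, -0.3, -0.4]
finger_gap: 0.0911
```

```bash
python3 -m creep '[[-0.84,0.76,0,0,0,0],[-0.84,0.76,0,0,0,0],[-0.84,0.76,0,0,0,0],[-0.84,0.76,0,0,0,0],[-0.84,0.76,0,0,0,0],[-0.84,0.76,0,0,0,0],[-0.84,0.76,0,0,0,0],[-0.84,0.76,0,0,0,0],[-0.84,0.76,0,0,0,0],[-0.84,0.76,0,0,0,0],[-0.84,0.76,0,0,0,0],[-0.84,0.76,0,0,0,0],[-0.84,0.76,0,0,0,0],[-0.84,0.76,0,0,0,0],[-0.84,0.76,0,0,0,0],[-0.84,0.76,0,0,0,0],[-0.84,0.76,0,0,0,0],[-0.84,0.76,0,0,0,0],[-0.84,0.76,0,0,0,0],[0,0,0,0,0,0]]'
cat > d.py <<'E'
# usage: d.py x y z -> total tool units to reach TCP target
import sys
from h import *
from scipy.spatial.transform import Rotation as R
s=arm.sense();Rm=R.from_rotvec(s["tool_rot"]).as_matrix()
t=np.array([float(a) for a in sys.argv[1:4]])
print("t",round(s["time_s"],2),"pos",s["ee_pos"].round(4),"units",(Rm.T@(t-s["ee_pos"])/.03).round(3),"xaxis",Rm[:,0].round(3),"z",Rm[:,2].round(3),"gap",s["finger_gap"].round(4),"F",s["ft_force"].round(1))
E
python3 d.py .633 .0395 .15
```

```text
time_s: 2.2
ee_pos: [0.6111, 0.0641, 0.2212]
tool_rot: [2.228, 2.21, 0.0]
ft_force: [0.1, -1.2, 0.4]
finger_gap: 0.0912Traceback (most recent call last):
  File "d.py", line 7, in <module>
    print("t",round(s["time_s"],2),"pos",s["ee_pos"].round(4),"units",(Rm.T@(t-s["ee_pos"])/.03).round(3),"xaxis",Rm[:,0].round(3),"z",Rm[:,2].round(3),"gap",s["finger_gap"].round(4),"F",s["ft_force"].round(1))
                                                                                                                                                              ^^^^^^^^^^^^^^^^^^^^^
AttributeError: 'float' object has no attribute 'round'
```

```bash
sed -i 's/s\["finger_gap"\].round(4)/round(s["finger_gap"],4)/' d.py; python3 -m creep '[[0,0,0,0,0,0],[0,0,0,0,0,0]]'; python3 d.py .633 .0395 .15
```

```text
time_s: 2.37
ee_pos: [0.6069, 0.0689, 0.2215]
tool_rot: [-2.223, -2.217, 0.001]
ft_force: [0.3, 0.0, -0.1]
finger_gap: 0.0911
t 2.37 pos [0.6069 0.0689 0.2215] units [-0.979  0.875  2.383] xaxis [0.003 1.    0.001] z [-0.001  0.001 -1.   ] gap 0.0911 F [ 0.3  0.  -0.1]
```

```bash
python3 -m creep '[[-0.49,0.44,0,0,0,0],[-0.49,0.44,0,0,0,0],[0,0,0.6,0,0,0],[0,0,0.6,0,0,0],[0,0,0.6,0,0,0],[0,0,0.6,0,0,0],[0,0,0.2,0,0,0],[0,0,0,0,0,0],[0,0,0,0,0,0]]'; python3 d.py .633 .0395 .099
python3 - <<'E'
from h import *
overlay(view("top"),[],(200,360,130,250),5,"a1");overlay(view("scene"),[],(150,350,100,250),4,"a2")
E
```

```text
time_s: 3.12
ee_pos: [0.6338, 0.0401, 0.1446]
tool_rot: [2.221, 2.221, 0.001]
ft_force: [-0.1, 0.2, 0.4]
finger_gap: 0.0909
t 3.12 pos [0.6338 0.0401 0.1446] units [-0.021 -0.026  1.521] xaxis [0. 1. 0.] z [ 0.001  0.    -1.   ] gap 0.0909 F [-0.1  0.2  0.4]
```

View pics/a1.png

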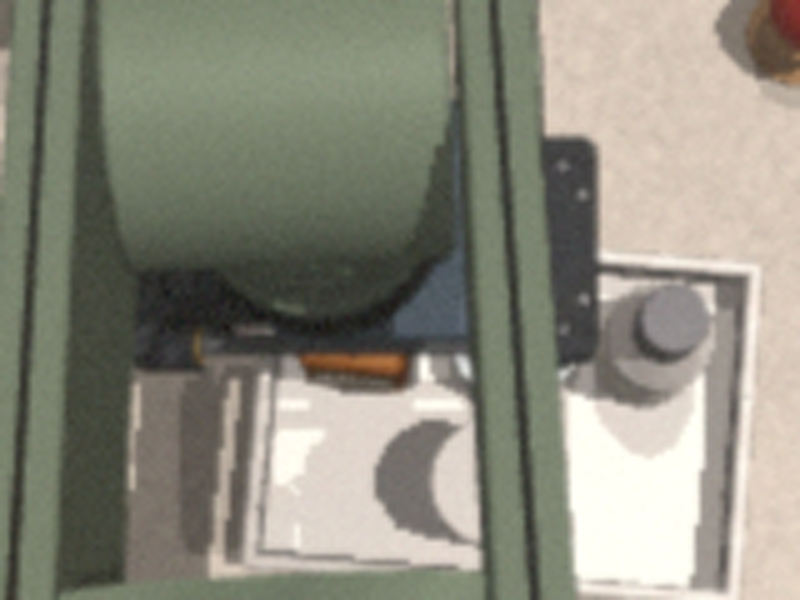

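View pics/a2.png

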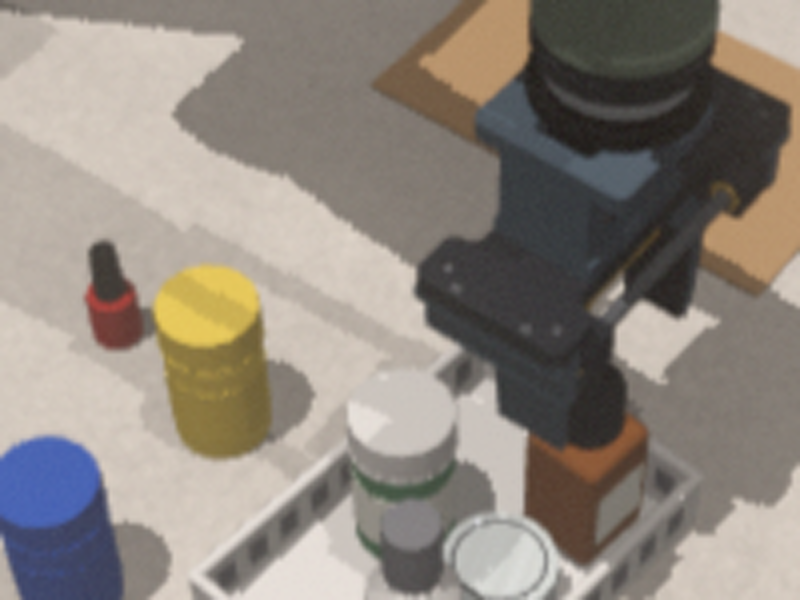

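```bash
python3 -m creep '[[0,0,0.3,0,0,0],[0,0,0.3,0,0,0],[0,0,0.3,0,0,0],[0,0,0.3,0,0,0],[0,0,0.3,0,0,0],[0,0,0,0,0,0],[0,0,0,0,0,0]]'; python3 -m creep '[[0,0,0,0,0,0],[0,0,0,0,0,0],[0,0,0,0,0,0],[0,0,0,0,0,0],[0,0,0,0,0,0],[0,0,0,0,0,0],[0,0,0,0,0,0],[0,0,0,0,0,0],[0,0,0,0,0,0],[0,0,0,0,0,0]]' -1 25;python3 d.py .633 .0395 .099
```

```text
time_s: 3.8
ee_pos: [0.6334, 0.0391, 0.0979]
tool_rot: [-2.222, -2.219, 0.002]
ft_force: [0.1, 0.5, -0.3]
finger_gap: 0.0909
time_s: 4.63
ee_pos: [0.6339, 0.0393, 0.0989]
tool_rot: [-2.222, -2.22, -0.0]
ft_force: [0.3, 0.5, 0.3]
finger_gap: 0.0337
t 4.63 pos [0.6339 0.0393 0.0989] units [ 0.008 -0.029 -0.002] xaxis [0.001 1.    0.   ] z [-0.  0. -1.] gap 0.0337 F [0.3 0.5 0.3]
```

```bash
python3 -m creep '[[0,0,-0.2,0,0,0],[0,0,-0.3,0,0,0],[0,0,-0.5,0,0,0],[0,0,-0.5,0,0,0],[0,0,-0.5,0,0,0],[0,0,-0.3,0,0,0],[0,0,-0.2,0,0,0],[0,0,0,0,0,0],[0,0,0,0,0,0]]';python3 d.py .49 .31 .099; python3 -m creep '[[0.3,-0.16,0,0,0,0],[0.5,-0.27,0,0,0,0],[0.7,-0.37,0,0,0,0],[0.75,-0.4,0,0,0,0],[0.75,-0.4,0,0,0,0],[0.75,-0.4,0,0,0,0],[0.75,-0.4,0,0,0,0],[0.75,-0.4,0,0,0,0],[0.75,-0.4,0,0,0,0],[0.75,-0.4,0,0,0,0],[0.75,-0.4,0,0,0,0],[0.7,-0.37,0,0,0,0],[0.5,-0.27,0,0,0,0],[0.3,-0.16,0,0,0,0],[0,0,0,0,0,0],[0,0,0,0,0,0],[0,0,0,0,0,0]]';python3 d.py .49 .31 .099;python3 - <<'E'
from h import *
overlay(view("scene"),[],(150,400,50,250),3.2,"a3")
E
```

```text
time_s: 5.38
ee_pos: [0.6337, 0.0392, 0.1739]
tool_rot: [-2.222, -2.22, 0.0]
ft_force: [0.6, -1.1, -2.3]
finger_gap: 0.0333
t 5.38 pos [0.6337 0.0392 0.1739] units [ 9.023 -4.798  2.496] xaxis [0.001 1.    0.   ] z [-0.  0. -1.] gap 0.0333 F [ 0.6 -1.1 -2.3]
time_s: 6.8
ee_pos: [0.4901, 0.3088, 0.1738]
tool_rot: [2.222, 2.22, -0.001]
ft_force: [-0.5, -0.4, -1.2]
finger_gap: 0.0338
t 6.8 pos [0.4901 0.3088 0.1738] units [ 0.043 -0.004  2.493] xaxis [ 0.001  1.    -0.001] z [-0.    -0.001 -1.   ] gap 0.0338 F [-0.5 -0.4 -1.2]
```

View pics/a3.png

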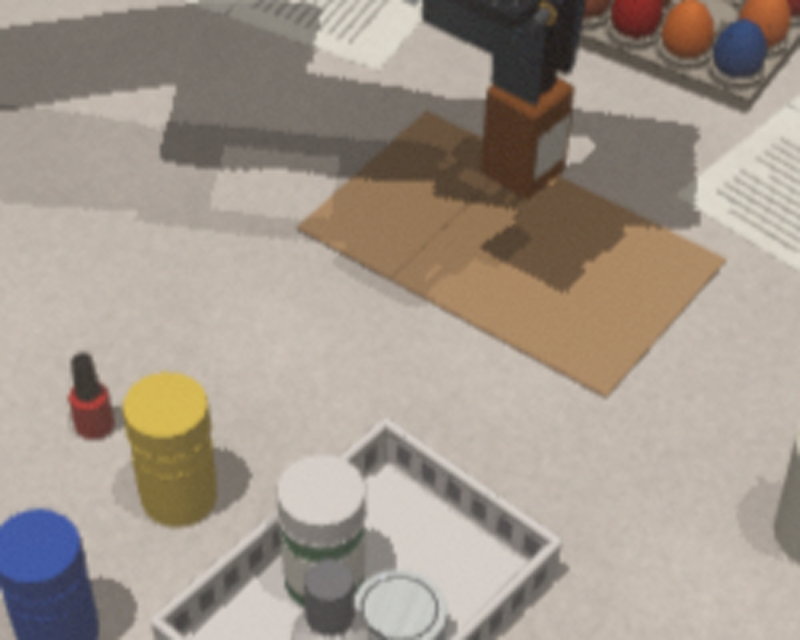

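```bash
python3 -m creep '[[0.03,0,0.4,0,0,0],[0,0,0.5,0,0,0],[0,0,0.5,0,0,0],[0,0,0.5,0,0,0],[0,0,0.3,0,0,0],[0,0,0.15,0,0,0],[0,0,0.1,0,0,0],[0,0,0.06,0,0,0],[0,0,0,0,0,0],[0,0,0,0,0,0],[0,0,0,0,0,0]]';python3 d.py .49 .31 .099
```

```text
time_s: 7.77
ee_pos: [0.4905, 0.3105, 0.0993]
tool_rot: [2.222, 2.22, 0.002]
ft_force: [-0.1, 0.0, -1.1]
finger_gap: 0.0339
t 7.77 pos [0.4905 0.3105 0.0993] units [-0.016 -0.017  0.012] xaxis [0.001 1.    0.001] z [ 0.001  0.001 -1.   ] gap 0.0339 F [-0.1  0.  -1.1]
```

```bash
python3 -m creep '[[0,0,0.02,0,0,0],[0,0,0.02,0,0,0],[0,0,0,0,0,0],[0,0,0,0,0,0]]';python3 d.py .49 .31 .099
```

```text
time_s: 8.1
ee_pos: [0.4904, 0.3105, 0.0979]
tool_rot: [2.222, 2.22, 0.002]
ft_force: [-0.1, 1.3, 1.3]
finger_gap: 0.0334
t 8.1 pos [0.4904 0.3105 0.0979] units [-0.015 -0.013 -0.037] xaxis [0.001 1.    0.001] z [ 0.001  0.001 -1.   ] gap 0.0334 F [-0.1  1.3  1.3]
```

```bash
python3 -m creep '[[0,0,0,0,0,0],[0,0,0,0,0,0],[0,0,0,0,0,0],[0,0,0,0,0,0],[0,0,0,0,0,0],[0,0,0,0,0,0],[0,0,-0.3,0,0,0],[0,0,-0.4,0,0,0],[0,0,-0.6,0,0,0],[0,0,-0.6,0,0,0],[0,0,-0.6,0,0,0],[0,0,-0.6,0,0,0],[0,0,0,0,0,0],[0,0,0,0,0,0]]' 1; python3 d.py .624 -.0877 .115;python3 -m creep '[[-0.5,0.17,0,0,0,0],[-0.7,0.23,0,0,0,0],[-0.8,0.27,0,0,0,0],[-0.8,0.27,0,0,0,0],[-0.8,0.27,0,0,0,0],[-0.8,0.27,0,0,0,0],[-0.8,0.27,0,0,0,0],[-0.8,0.27,0,0,0,0],[-0.8,0.27,0,0,0,0],[-0.8,0.27,0,0,0,0],[-0.8,0.27,0,0,0,0],[-0.8,0.27,0,0,0,0],[-0.8,0.27,0,0,0,0],[-0.8,0.27,0,0,0,0],[-0.8,0.27,0,0,0,0],[-0.7,0.23,0,0,0,0],[-0.5,0.17,0,0,0,0],[0,0,0,0,0,0],[0,0,0,0,0,0]]' ; python3 d.py .624 -.0877 .115
```

```text
time_s: 9.27
ee_pos: [0.4906, 0.3105, 0.1917]
tool_rot: [2.222, 2.22, 0.004]
ft_force: [-0.5, -0.1, 0.6]
finger_gap: 0.0913
t 9.27 pos [0.4906 0.3105 0.1917] units [-13.273   4.453   2.546] xaxis [0.001 1.    0.002] z [ 0.002  0.002 -1.   ] gap 0.0913 F [-0.5 -0.1  0.6]
time_s: 10.85
ee_pos: [0.6186, -0.0741, 0.1893]
tool_rot: [-2.222, -2.217, 0.001]
ft_force: [-0.5, -0.3, 0.3]
finger_gap: 0.0913
t 10.85 pos [ 0.6186 -0.0741  0.1893] units [-0.457  0.186  2.476] xaxis [0.002 1.    0.001] z [-0.002  0.001 -1.   ] gap 0.0913 F [-0.5 -0.3  0.3]
```

```bash
python3 -m creep '[[-0.3,0.1,0,0,0,0],[-0.16,0.09,0,0,0,0],[0,0,0.3,0,0,0],[0,0,0.3,0,0,0],[0,0,0,0,0,0],[0,0,0,0,0,0]]' ; python3 d.py .624 -.0877 .115;python3 - <<'E'
from h import *
overlay(view("scene"),[],(150,400,50,250),3.2,"a4")
E
```

```text
time_s: 11.35
ee_pos: [0.6239, -0.0871, 0.1712]
tool_rot: [-2.22, -2.219, 0.002]
ft_force: [0.3, 0.5, 0.1]
finger_gap: 0.0915
t 11.35 pos [ 0.6239 -0.0871  0.1712] units [-0.02   0.007  1.873] xaxis [0.    1.    0.001] z [-0.003  0.001 -1.   ] gap 0.0915 F [0.3 0.5 0.1]
```

View pics/a4.png

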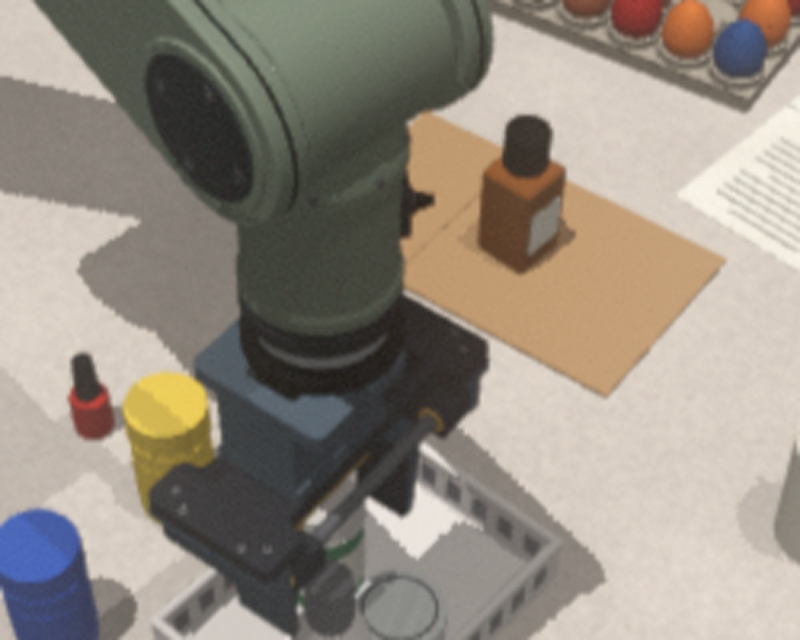

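```bash
python3 -m creep '[[-0.02,0,0.35,0,0,0],[0,0,0.4,0,0,0],[0,0,0.4,0,0,0],[0,0,0.4,0,0,0],[0,0,0.3,0,0,0],[0,0,0,0,0,0],[0,0,0,0,0,0]]'; python3 -m creep '[[0,0,0,0,0,0],[0,0,0,0,0,0],[0,0,0,0,0,0],[0,0,0,0,0,0],[0,0,0,0,0,0],[0,0,0,0,0,0],[0,0,0,0,0,0],[0,0,0,0,0,0],[0,0,0,0,0,0],[0,0,0,0,0,0]]' -1 25;python3 d.py .624 -.0877 .115
```

```text
time_s: 11.98
ee_pos: [0.6246, -0.0882, 0.1164]
tool_rot: [-2.222, -2.22, 0.001]
ft_force: [0.1, 0.1, 0.7]
finger_gap: 0.0917
time_s: 12.82
ee_pos: [0.6248, -0.0882, 0.1169]
tool_rot: [-2.222, -2.22, -0.0]
ft_force: [-0.1, 1.4, -3.0]
finger_gap: 0.0274
t 12.82 pos [ 0.6248 -0.0882  0.1169] units [ 0.017 -0.026  0.064] xaxis [0.001 1.    0.   ] z [ 0.  0. -1.] gap 0.0274 F [-0.1  1.4 -3. ]
```

```bash
python3 -m creep '[[0,0,-0.2,0,0,0],[0,0,-0.3,0,0,0],[0,0,-0.5,0,0,0],[0,0,-0.5,0,0,0],[0,0,-0.5,0,0,0],[0,0,-0.5,0,0,0],[0,0,-0.5,0,0,0],[0,0,-0.5,0,0,0],[0,0,-0.5,0,0,0],[0,0,-0.3,0,0,0],[0,0,0,0,0,0],[0,0,0,0,0,0]]';python3 d.py .41 .31 .1155; python3 -m creep '[[0.4,-0.22,0,0,0,0],[0.6,-0.32,0,0,0,0],[0.75,-0.4,0,0,0,0],[0.75,-0.4,0,0,0,0],[0.75,-0.4,0,0,0,0],[0.75,-0.4,0,0,0,0],[0.75,-0.4,0,0,0,0],[0.75,-0.4,0,0,0,0],[0.75,-0.4,0,0,0,0],[0.75,-0.4,0,0,0,0],[0.75,-0.4,0,0,0,0],[0.75,-0.4,0,0,0,0],[0.75,-0.4,0,0,0,0],[0.75,-0.4,0,0,0,0],[0.75,-0.4,0,0,0,0],[0.75,-0.4,0,0,0,0],[0.6,-0.32,0,0,0,0],[0.4,-0.22,0,0,0,0],[0,0,0,0,0,0],[0,0,0,0,0,0]]';python3 d.py .41 .31 .1155;python3 - <<'E'
from h import *
overlay(view("scene"),[],(150,400,50,250),3.2,"a5")
E
```

```text
time_s: 13.82
ee_pos: [0.6248, -0.0883, 0.2463]
tool_rot: [2.222, 2.22, 0.001]
ft_force: [0.4, -0.5, -2.1]
finger_gap: 0.028
t 13.82 pos [ 0.6248 -0.0883  0.2463] units [13.27  -7.174  4.354] xaxis [ 0.001  1.    -0.   ] z [ 0.001 -0.    -1.   ] gap 0.028 F [ 0.4 -0.5 -2.1]
time_s: 15.48
ee_pos: [0.4234, 0.287, 0.245]
tool_rot: [-2.22, -2.222, 0.003]
ft_force: [0.5, 0.5, -2.7]
finger_gap: 0.0275
t 15.48 pos [0.4234 0.287  0.245 ] units [ 0.773 -0.439  4.318] xaxis [-0.001  1.    -0.001] z [-0.002 -0.001 -1.   ] gap 0.0275 F [ 0.5  0.5 -2.7]
```

View pics/a5.png

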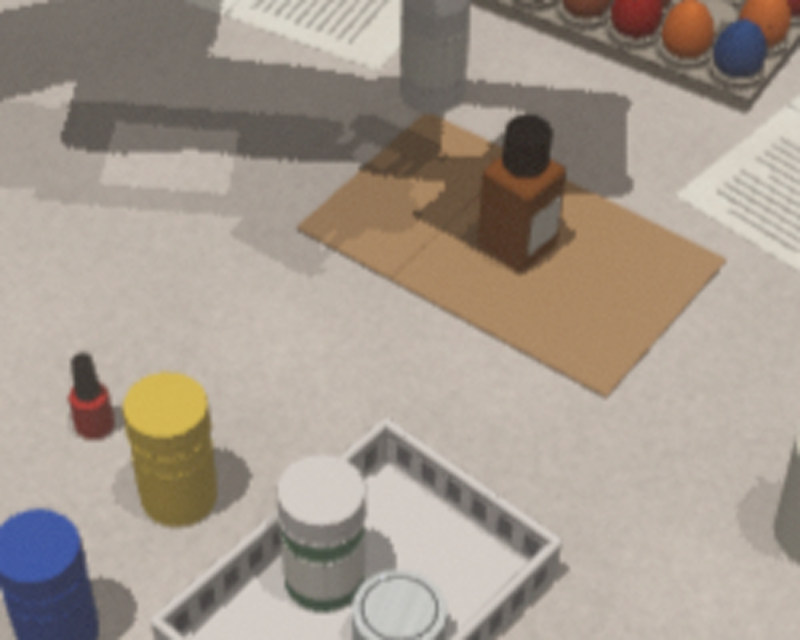

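```bash
python3 -m creep '[[0.4,-0.24,0,0,0,0],[0.37,-0.2,0,0,0,0],[0,0,0.3,0,0,0],[0,0,0.5,0,0,0],[0,0,0.6,0,0,0],[0,0,0.6,0,0,0],[0,0,0.6,0,0,0],[0,0,0.6,0,0,0],[0,0,0.4,0,0,0],[0,0,0.3,0,0,0],[0,0,0.2,0,0,0],[0,0,0.1,0,0,0],[0,0,0,0,0,0],[0,0,0,0,0,0],[0,0,0,0,0,0]]';python3 d.py .41 .31 .1155
```

```text
time_s: 16.78
ee_pos: [0.412, 0.3103, 0.1207]
tool_rot: [2.222, 2.22, 0.003]
ft_force: [0.1, 0.0, -2.0]
finger_gap: 0.0274
t 16.78 pos [0.412  0.3103 0.1207] units [-0.011 -0.068  0.173] xaxis [0.001 1.    0.001] z [ 0.001  0.001 -1.   ] gap 0.0274 F [ 0.1  0.  -2. ]
```

```bash
python3 -m creep '[[0,0,0.08,0,0,0],[0,0,0.05,0,0,0],[0,0,0.03,0,0,0],[0,0,0,0,0,0],[0,0,0,0,0,0]]';python3 d.py .41 .31 .1155
```

```text
time_s: 17.2
ee_pos: [0.4118, 0.3102, 0.1158]
tool_rot: [2.222, 2.22, 0.002]
ft_force: [0.2, -0.3, 4.3]
finger_gap: 0.0275
t 17.2 pos [0.4118 0.3102 0.1158] units [-0.008 -0.061  0.011] xaxis [0.001 1.    0.001] z [ 0.001  0.001 -1.   ] gap 0.0275 F [ 0.2 -0.3  4.3]
```

```bash
python3 -m creep '[[0,0,0,0,0,0],[0,0,0,0,0,0],[0,0,0,0,0,0],[0,0,0,0,0,0],[0,0,0,0,0,0],[0,0,0,0,0,0],[0,0,-0.3,0,0,0],[0,0,-0.4,0,0,0],[0,0,-0.6,0,0,0],[0,0,-0.6,0,0,0],[0,0,-0.6,0,0,0],[0,0,0,0,0,0],[0,0,0,0,0,0]]' 1; python3 d.py .564 -.0185 .084;python3 -m creep '[[-0.5,0.23,0,0,0,0],[-0.7,0.32,0,0,0,0],[-0.8,0.37,0,0,0,0],[-0.8,0.37,0,0,0,0],[-0.8,0.37,0,0,0,0],[-0.8,0.37,0,0,0,0],[-0.8,0.37,0,0,0,0],[-0.8,0.37,0,0,0,0],[-0.8,0.37,0,0,0,0],[-0.8,0.37,0,0,0,0],[-0.8,0.37,0,0,0,0],[-0.8,0.37,0,0,0,0],[-0.7,0.32,0,0,0,0],[-0.5,0.23,0,0,0,0],[-0.3,0.14,0,0,0,0],[0,0,0,0,0,0],[0,0,0,0,0,0]]' ; python3 d.py .564 -.0185 .084
```

```text
time_s: 18.28
ee_pos: [0.412, 0.3103, 0.1914]
tool_rot: [2.222, 2.22, 0.004]
ft_force: [-0.3, 0.9, -0.1]
finger_gap: 0.0914
t 18.28 pos [0.412  0.3103 0.1914] units [-10.963   5.068   3.571] xaxis [0.001 1.    0.002] z [ 0.002  0.002 -1.   ] gap 0.0914 F [-0.3  0.9 -0.1]
time_s: 19.7
ee_pos: [0.5588, -0.0109, 0.1893]
tool_rot: [-2.222, -2.218, 0.001]
ft_force: [0.2, -0.3, -0.1]
finger_gap: 0.0915
t 19.7 pos [ 0.5588 -0.0109  0.1893] units [-0.256  0.179  3.51 ] xaxis [0.002 1.    0.001] z [-0.002  0.001 -1.   ] gap 0.0915 F [ 0.2 -0.3 -0.1]
```

```bash
python3 -m creep '[[-0.2,0.1,0,0,0,0],[-0.06,0.08,0,0,0,0],[0,0,0.5,0,0,0],[0,0,0.6,0,0,0],[0,0,0.6,0,0,0],[0,0,0.5,0,0,0],[0,0,0,0,0,0],[0,0,0,0,0,0]]' ; python3 d.py .564 -.0185 .084;python3 - <<'E'
from h import *
overlay(view("scene"),[],(150,400,50,250),3.2,"a6")
E
```

```text
time_s: 20.37
ee_pos: [0.5645, -0.0184, 0.1238]
tool_rot: [-2.221, -2.22, 0.001]
ft_force: [0.5, 0.4, 0.4]
finger_gap: 0.091
t 20.37 pos [ 0.5645 -0.0184  0.1238] units [-0.002 -0.015  1.328] xaxis [0. 1. 0.] z [-0.001  0.    -1.   ] gap 0.091 F [0.5 0.4 0.4]
```

View pics/a6.png

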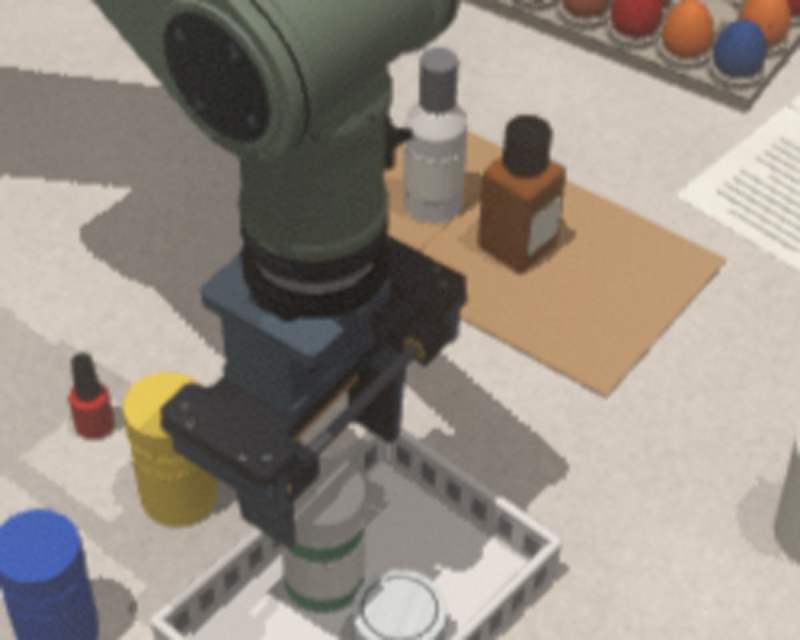

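```bash
python3 -m creep '[[0,0,0.3,0,0,0],[0,0,0.4,0,0,0],[0,0,0.4,0,0,0],[0,0,0.23,0,0,0],[0,0,0,0,0,0],[0,0,0,0,0,0],[0,0,0,0,0,0]]'; python3 -m creep '[[0,0,0,0,0,0],[0,0,0,0,0,0],[0,0,0,0,0,0],[0,0,0,0,0,0],[0,0,0,0,0,0],[0,0,0,0,0,0],[0,0,0,0,0,0],[0,0,0,0,0,0]]' -1 30;python3 d.py .564 -.0185 .084
```

```text
time_s: 21.0
ee_pos: [0.5655, -0.019, 0.085]
tool_rot: [2.222, 2.22, 0.002]
ft_force: [-0.9, 0.4, 0.9]
finger_gap: 0.0912
time_s: 21.67
ee_pos: [0.5649, -0.0188, 0.0843]
tool_rot: [-2.223, -2.22, -0.001]
ft_force: [-0.2, 0.4, 0.9]
finger_gap: 0.0536
t 21.67 pos [ 0.5649 -0.0188  0.0843] units [ 0.01  -0.03   0.011] xaxis [0.001 1.    0.   ] z [ 0.  0. -1.] gap 0.0536 F [-0.2  0.4  0.9]
```

```bash
python3 -m creep '[[0,0,-0.2,0,0,0],[0,0,-0.3,0,0,0],[0,0,-0.5,0,0,0],[0,0,-0.5,0,0,0],[0,0,-0.5,0,0,0],[0,0,-0.3,0,0,0],[0,0,-0.2,0,0,0],[0,0,0,0,0,0],[0,0,0,0,0,0]]';python3 d.py .57 .31 .0837; python3 -m creep '[[0.4,0.01,0,0,0,0],[0.6,0.01,0,0,0,0],[0.75,0.01,0,0,0,0],[0.75,0.01,0,0,0,0],[0.75,0.01,0,0,0,0],[0.75,0.01,0,0,0,0],[0.75,0.01,0,0,0,0],[0.75,0.01,0,0,0,0],[0.75,0.01,0,0,0,0],[0.75,0.01,0,0,0,0],[0.75,0.01,0,0,0,0],[0.75,0.01,0,0,0,0],[0.75,0.01,0,0,0,0],[0.75,0.01,0,0,0,0],[0.6,0,0,0,0,0],[0.4,0,0,0,0,0],[0,0,0,0,0,0],[0,0,0,0,0,0]]';python3 d.py .57 .31 .0837
```

```text
time_s: 22.42
ee_pos: [0.5646, -0.019, 0.1591]
tool_rot: [-2.222, -2.22, 0.0]
ft_force: [-0.3, 0.4, -3.6]
finger_gap: 0.0531
t 22.42 pos [ 0.5646 -0.019   0.1591] units [10.966  0.171  2.514] xaxis [0.001 1.    0.   ] z [-0.  0. -1.] gap 0.0531 F [-0.3  0.4 -3.6]
time_s: 23.92
ee_pos: [0.5687, 0.3112, 0.1583]
tool_rot: [-2.221, -2.222, 0.003]
ft_force: [-0.3, -0.1, -2.7]
finger_gap: 0.0539
t 23.92 pos [0.5687 0.3112 0.1583] units [-0.035  0.049  2.488] xaxis [-0.     1.    -0.001] z [-0.002 -0.001 -1.   ] gap 0.0539 F [-0.3 -0.1 -2.7]
```

```bash
python3 -m creep '[[0,0,0.4,0,0,0],[0,0,0.5,0,0,0],[0,0,0.5,0,0,0],[0,0,0.4,0,0,0],[0,0,0.3,0,0,0],[0,0,0.15,0,0,0],[0,0,0.1,0,0,0],[0,0,0.06,0,0,0],[0,0,0.05,0,0,0],[0,0,0.04,0,0,0],[0,0,0,0,0,0],[0,0,0,0,0,0],[0,0,0,0,0,0]]';python3 d.py .57 .31 .0837
```

```text
time_s: 25.0
ee_pos: [0.5695, 0.3112, 0.0846]
tool_rot: [2.222, 2.22, 0.001]
ft_force: [-0.5, 0.6, -2.0]
finger_gap: 0.0533
t 25.0 pos [0.5695 0.3112 0.0846] units [-0.041  0.018  0.031] xaxis [0.001 1.    0.   ] z [ 0.001  0.    -1.   ] gap 0.0533 F [-0.5  0.6 -2. ]
```

```bash
python3 -m creep '[[0,0,0.03,0,0,0],[0,0,0.02,0,0,0],[0,0,0,0,0,0],[0,0,0,0,0,0]]';python3 d.py .57 .31 .0837
```

```text
time_s: 25.33
ee_pos: [0.5696, 0.3112, 0.0833]
tool_rot: [2.222, 2.22, 0.002]
ft_force: [0.2, -0.9, 1.6]
finger_gap: 0.0538
t 25.33 pos [0.5696 0.3112 0.0833] units [-0.041  0.013 -0.012] xaxis [0.001 1.    0.001] z [ 0.001  0.001 -1.   ] gap 0.0538 F [ 0.2 -0.9  1.6]
```

```bash
python3 -m creep '[[0,0,0,0,0,0],[0,0,0,0,0,0],[0,0,0,0,0,0],[0,0,0,0,0,0],[0,0,0,0,0,0],[0,0,0,0,0,0],[0,0,-0.3,0,0,0],[0,0,-0.5,0,0,0],[0,0,-0.6,0,0,0],[0,0,-0.6,0,0,0],[0,0,-0.6,0,0,0],[0,0,-0.4,0,0,0],[0,0,0,0,0,0]]' 1; python3 - <<'E'
from h import *
v=view("top");s=view("scene")
t=[.630,-.0263]
for n,w,win,f in(("a7",v,(235,385,165,285),5),("a8",s,(150,400,50,250),3.2)): overlay(w,[circ(t,.029,.047),circ(t,.029,.004)],win,f,n)
E
python3 d.py .63 -.026 .019
```

```text
time_s: 26.42
ee_pos: [0.5709, 0.3119, 0.1768]
tool_rot: [2.221, 2.219, 0.011]
ft_force: [0.6, 0.7, 0.2]
finger_gap: 0.091
t 26.52 pos [0.5694 0.3111 0.1733] units [-11.237   2.026   5.138] xaxis [0.001 1.    0.001] z [ 0.001  0.001 -1.   ] gap 0.0912 F [-0.2  0.8 -1. ]
```

View pics/a7.png

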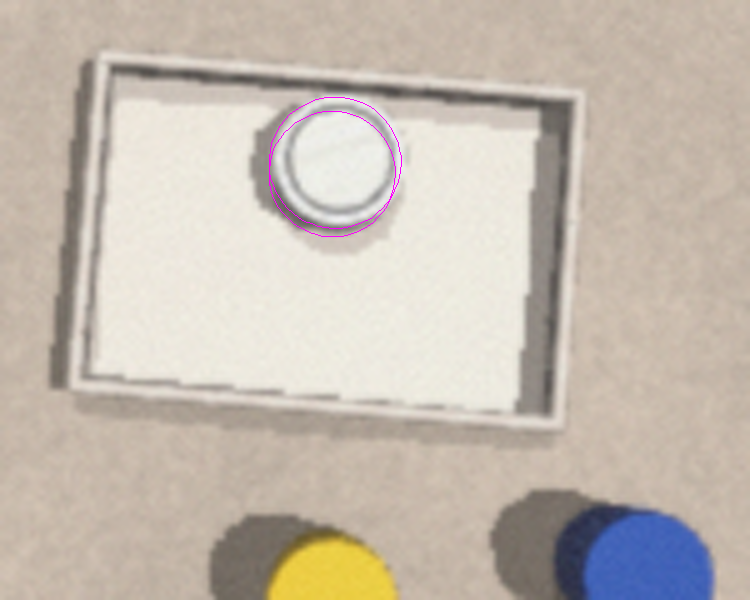

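View pics/a8.png

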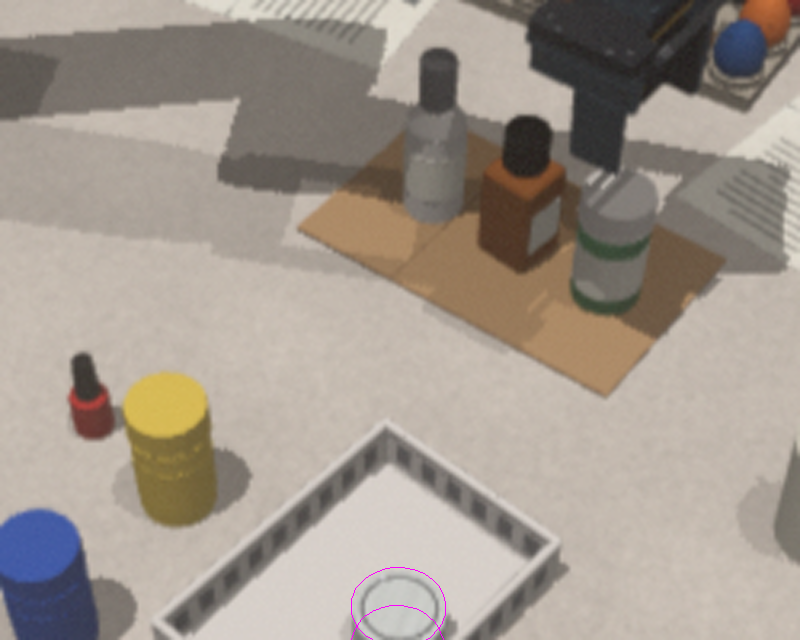

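```bash
python3 -m creep '[[-0.4,0.07,0,0,0,0],[-0.6,0.11,0,0,0,0],[-0.8,0.14,0,0,0,0],[-0.8,0.14,0,0,0,0],[-0.8,0.14,0,0,0,0],[-0.8,0.14,0,0,0,0],[-0.8,0.14,0,0,0,0],[-0.8,0.14,0,0,0,0],[-0.8,0.14,0,0,0,0],[-0.8,0.14,0,0,0,0],[-0.8,0.14,0,0,0,0],[-0.8,0.14,0,0,0,0],[-0.8,0.14,0,0,0,0],[-0.6,0.14,0,0,0,0],[-0.5,0.14,0,0,0,0],[-0.3,0.08,0,0,0,0],[-0.06,0,0,0,0,0],[0,0,0,0,0,0],[0,0,0,0,0,0]]' ; python3 d.py .630 -.0266 .019
```

```text
time_s: 28.1
ee_pos: [0.6311, -0.0261, 0.1724]
tool_rot: [-2.221, -2.22, 0.0]
ft_force: [-0.3, -1.0, 0.0]
finger_gap: 0.0911
t 28.1 pos [ 0.6311 -0.0261  0.1724] units [-0.02  -0.032  5.115] xaxis [0.    1.    0.001] z [-0.001  0.001 -1.   ] gap 0.0911 F [-0.3 -1.   0. ]
```

```bash
python3 -m creep '[[0,0,0.5,0,0,0],[0,0,0.6,0,0,0],[0,0,0.6,0,0,0],[0,0,0.6,0,0,0],[0,0,0.6,0,0,0],[0,0,0,0,0,0],[0,0,0,0,0,0]]' ; python3 d.py .630 -.0266 .019
```

```text
time_s: 28.68
ee_pos: [0.6307, -0.0257, 0.0852]
tool_rot: [-2.22, -2.221, 0.002]
ft_force: [-0.7, 0.8, 0.7]
finger_gap: 0.0913
t 28.68 pos [ 0.6307 -0.0257  0.0852] units [-0.029 -0.02   2.205] xaxis [-0.  1.  0.] z [-0.002  0.    -1.   ] gap 0.0913 F [-0.7  0.8  0.7]
```

```bash
python3 -m creep '[[-0.03,0,0.4,0,0,0],[0,0,0.4,0,0,0],[0,0,0.4,0,0,0],[0,0,0.4,0,0,0],[0,0,0.3,0,0,0],[0,0,0.2,0,0,0],[0,0,0.1,0,0,0],[0,0,0,0,0,0],[0,0,0,0,0,0]]' ; python3 d.py .630 -.0266 .019; python3 -m creep '[[0,0,0,0,0,0],[0,0,0,0,0,0],[0,0,0,0,0,0],[0,0,0,0,0,0],[0,0,0,0,0,0],[0,0,0,0,0,0],[0,0,0,0,0,0],[0,0,0,0,0,0]]' -1 30;python3 d.py .630 -.0266 .019
```

```text
time_s: 29.43
ee_pos: [0.6317, -0.0277, 0.0198]
tool_rot: [2.222, 2.22, 0.0]
ft_force: [-0.1, -0.1, 0.7]
finger_gap: 0.0913
t 29.43 pos [ 0.6317 -0.0277  0.0198] units [ 0.038 -0.056  0.028] xaxis [0.001 1.    0.   ] z [ 0.  0. -1.] gap 0.0913 F [-0.1 -0.1  0.7]
time_s: 30.1
ee_pos: [0.6315, -0.0277, 0.0199]
tool_rot: [2.222, 2.22, 0.0]
ft_force: [-0.2, -0.6, 1.8]
finger_gap: 0.0576
t 30.1 pos [ 0.6315 -0.0277  0.0199] units [ 0.036 -0.05   0.031] xaxis [0.001 1.    0.   ] z [ 0.  0. -1.] gap 0.0576 F [-0.2 -0.6  1.8]
```

```bash
python3 -m creep '[[0,0,-0.2,0,0,0],[0,0,-0.3,0,0,0],[0,0,-0.5,0,0,0],[0,0,-0.5,0,0,0],[0,0,-0.5,0,0,0],[0,0,-0.5,0,0,0],[0,0,-0.3,0,0,0],[0,0,-0.2,0,0,0],[0,0,0,0,0,0],[0,0,0,0,0,0]]';python3 d.py .5595 -.3157 .022; python3 -m creep '[[-0.4,-0.1,0,0,0,0],[-0.6,-0.15,0,0,0,0],[-0.7,-0.17,0,0,0,0],[-0.7,-0.18,0,0,0,0],[-0.7,-0.18,0,0,0,0],[-0.7,-0.17,0,0,0,0],[-0.7,-0.18,0,0,0,0],[-0.7,-0.18,0,0,0,0],[-0.7,-0.17,0,0,0,0],[-0.7,-0.18,0,0,0,0],[-0.7,-0.18,0,0,0,0],[-0.7,-0.17,0,0,0,0],[-0.6,-0.15,0,0,0,0],[-0.5,-0.12,0,0,0,0],[-0.4,-0.1,0,0,0,0],[-0.1,0,0,0,0,0],[0,0,0,0,0,0],[0,0,0,0,0,0]]';python3 d.py .5595 -.3157 .022
python3 - <<'E'
from h import *
overlay(view("scene"),[circ([.5583,-.3157],.05,.006)],(50,350,200,420),2.6,"a9")
E
```

```text
time_s: 30.93
ee_pos: [0.6312, -0.0277, 0.1096]
tool_rot: [-2.222, -2.22, 0.0]
ft_force: [-0.4, -0.2, -0.9]
finger_gap: 0.0575
t 30.93 pos [ 0.6312 -0.0277  0.1096] units [-9.603 -2.379  2.92 ] xaxis [0.001 1.    0.   ] z [-0.  0. -1.] gap 0.0575 F [-0.4 -0.2 -0.9]
time_s: 32.43
ee_pos: [0.5598, -0.3151, 0.1095]
tool_rot: [-2.222, -2.22, -0.001]
ft_force: [0.1, 0.8, -1.4]
finger_gap: 0.0576
t 32.43 pos [ 0.5598 -0.3151  0.1095] units [-0.022 -0.008  2.915] xaxis [0.001 1.    0.001] z [-0.     0.001 -1.   ] gap 0.0576 F [ 0.1  0.8 -1.4]
```

View pics/a9.png

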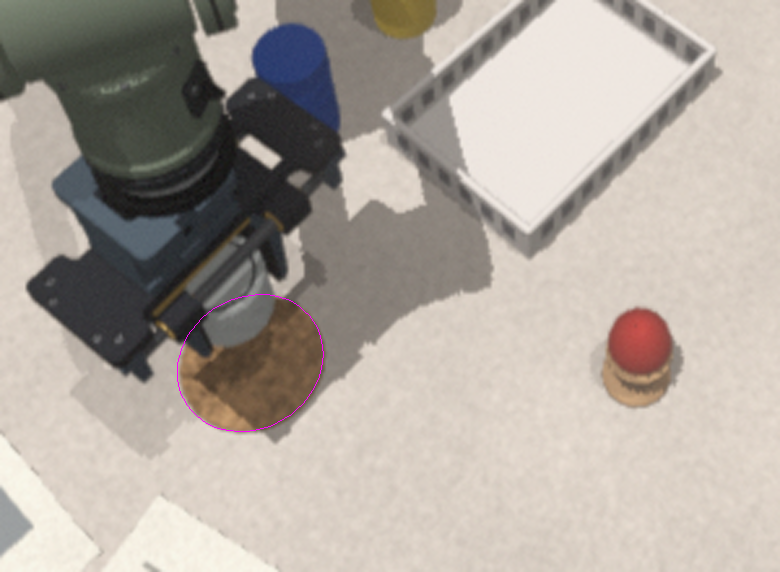

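```bash
python3 -m creep '[[-0.02,0,0.4,0,0,0],[0,0,0.5,0,0,0],[0,0,0.5,0,0,0],[0,0,0.5,0,0,0],[0,0,0.4,0,0,0],[0,0,0.25,0,0,0],[0,0,0.15,0,0,0],[0,0,0.1,0,0,0],[0,0,0.05,0,0,0],[0,0,0,0,0,0],[0,0,0,0,0,0],[0,0,0,0,0,0]]';python3 d.py .5595 -.3157 .022
```

```text
time_s: 33.48
ee_pos: [0.5601, -0.3165, 0.0249]
tool_rot: [2.222, 2.22, 0.001]
ft_force: [0.7, -0.4, -1.0]
finger_gap: 0.0578
t 33.48 pos [ 0.5601 -0.3165  0.0249] units [ 0.026 -0.021  0.096] xaxis [ 0.001  1.    -0.001] z [ 0.001 -0.001 -1.   ] gap 0.0578 F [ 0.7 -0.4 -1. ]
```

```bash
python3 -m creep '[[0.02,0,0.06,0,0,0],[0,0,0.03,0,0,0],[0,0,0.02,0,0,0],[0,0,0,0,0,0],[0,0,0,0,0,0]]';python3 d.py .5595 -.3157 .022
```

```text
time_s: 33.9
ee_pos: [0.5599, -0.3157, 0.0219]
tool_rot: [2.222, 2.22, 0.001]
ft_force: [-1.6, 0.6, 4.8]
finger_gap: 0.0575
t 33.9 pos [ 0.5599 -0.3157  0.0219] units [-0.001 -0.014 -0.003] xaxis [ 0.001  1.    -0.   ] z [ 0.001 -0.    -1.   ] gap 0.0575 F [-1.6  0.6  4.8]
```

```bash
python3 -m creep '[[0,0,0,0,0,0],[0,0,0,0,0,0],[0,0,0,0,0,0],[0,0,0,0,0,0],[0,0,0,0,0,0],[0,0,0,0,0,0],[0,0,-0.3,0,0,0],[0,0,-0.5,0,0,0],[0,0,-0.6,0,0,0],[0,0,-0.6,0,0,0],[0,0,-0.6,0,0,0],[0,0,-0.6,0,0,0],[0,0,-0.6,0,0,0],[0,0,-0.5,0,0,0],[0,0,0,0,0,0]]' 1; python3 -m creep '[[0.4,0,0,0,0,0],[0.6,0,0,0,0,0],[0.8,0,0,0,0,0],[0.8,0,0,0,0,0],[0.8,0,0,0,0,0],[0.8,0,0,0,0,0],[0.8,0,0,0,0,0],[0.8,0,0,0,0,0],[0.8,0,0,0,0,0],[0.8,0,0,0,0,0],[0.8,0,0,0,0,0],[0.8,0,0,0,0,0],[0.8,0,0,0,0,0],[0.8,0,0,0,0,0],[0.6,0,0,0,0,0],[0.4,0,0,0,0,0],[0,0,0,0,0,0],[0,0,0,0,0,0]]';python3 d.py .5696 .3112 .0838;python3 - <<'E'
from h import *
v=view("top");s=view("scene")
c=[.5583,-.3157]
for n,w,win,f in(("b1",v,(370,490,180,280),6),("b2",s,(50,350,200,420),2.6)): overlay(w,[circ(c,.05,.006),circ(c,.029,.049)],win,f,n)
E
```

```text
time_s: 35.15
ee_pos: [0.5616, -0.3167, 0.1543]
tool_rot: [2.217, 2.215, 0.003]
ft_force: [0.5, -0.9, 0.5]
finger_gap: 0.0915
time_s: 36.65
ee_pos: [0.5592, 0.0331, 0.1492]
tool_rot: [-2.22, -2.222, 0.002]
ft_force: [0.3, -0.4, 0.2]
finger_gap: 0.0911
t 36.65 pos [0.5592 0.0331 0.1492] units [9.272 0.359 2.177] xaxis [-0.001  1.    -0.   ] z [-0.002 -0.    -1.   ] gap 0.0911 F [ 0.3 -0.4  0.2]
```

View pics/b1.png

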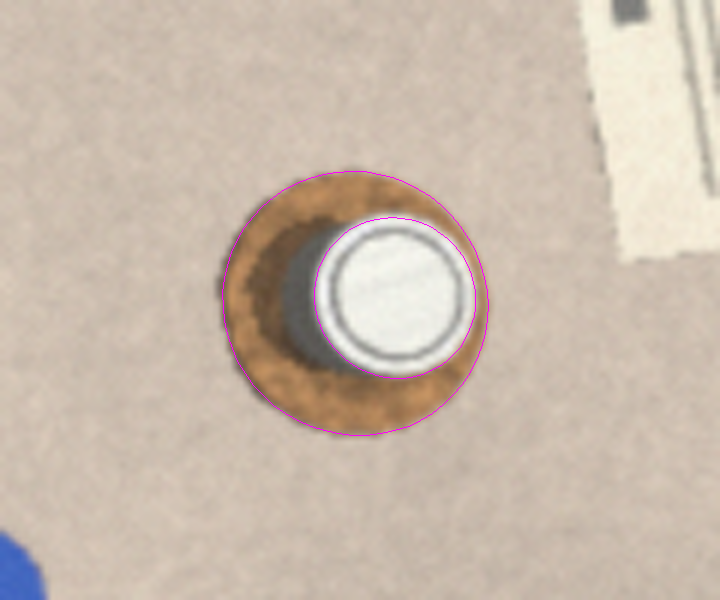

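View pics/b2.png

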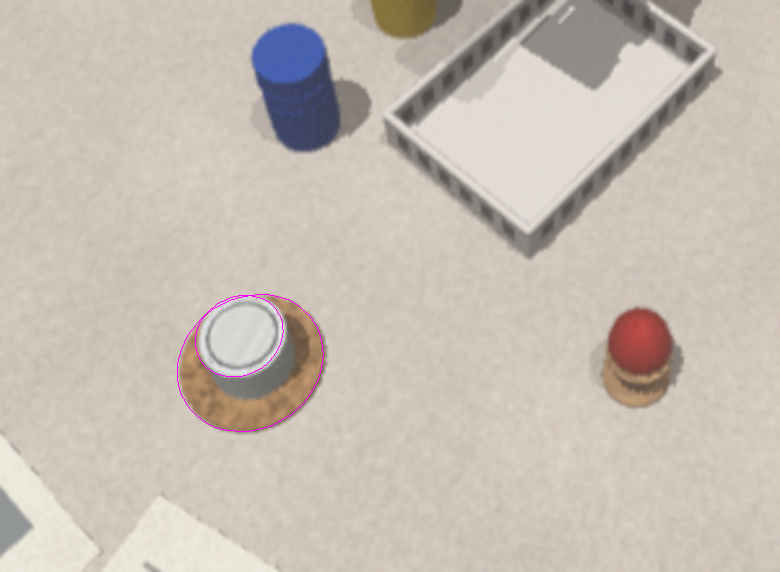

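```bash
python3 -m creep '[[0.4,0.03,0,0,0,0],[0.6,0.03,0,0,0,0],[0.8,0.03,0,0,0,0],[0.8,0.03,0,0,0,0],[0.8,0.03,0,0,0,0],[0.8,0.03,0,0,0,0],[0.8,0.03,0,0,0,0],[0.8,0.03,0,0,0,0],[0.8,0.03,0,0,0,0],[0.8,0.03,0,0,0,0],[0.7,0.03,0,0,0,0],[0.6,0.03,0,0,0,0],[0.3,0,0,0,0,0],[0.1,0,0,0,0,0],[0,0,0,0,0,0],[0,0,0,0,0,0],[0,0,0,0,0,0]]';python3 d.py .5696 .3112 .0838
```

```text
time_s: 38.17
ee_pos: [0.5712, 0.3043, 0.15]
tool_rot: [2.224, 2.219, -0.001]
ft_force: [0.6, 0.4, -0.7]
finger_gap: 0.0909
t 38.17 pos [0.5712 0.3043 0.15  ] units [ 0.232 -0.052  2.206] xaxis [ 0.002  1.    -0.   ] z [-0. -0. -1.] gap 0.0909 F [ 0.6  0.4 -0.7]
```

```bash
python3 -m creep '[[0.15,-0.04,0,0,0,0],[0.08,-0.01,0,0,0,0],[0,0,0.4,0,0,0],[0,0,0.5,0,0,0],[0,0,0.5,0,0,0],[0,0,0.4,0,0,0],[0,0,0.3,0,0,0],[0,0,0.1,0,0,0],[0,0,0,0,0,0],[0,0,0,0,0,0],[0,0,0,0,0,0]]';python3 d.py .5696 .3112 .0838
```

```text
time_s: 39.08
ee_pos: [0.5702, 0.3126, 0.0849]
tool_rot: [2.222, 2.22, 0.003]
ft_force: [-0.0, -0.1, -0.0]
finger_gap: 0.0914
t 39.08 pos [0.5702 0.3126 0.0849] units [-0.046 -0.021  0.036] xaxis [0.001 1.    0.001] z [ 0.002  0.001 -1.   ] gap 0.0914 F [-0.  -0.1 -0. ]
```

```bash
python3 -m creep '[[0,0,0,0,0,0],[0,0,0,0,0,0],[0,0,0,0,0,0],[0,0,0,0,0,0],[0,0,0,0,0,0],[0,0,0,0,0,0],[0,0,0,0,0,0]]' -1 30; python3 d.py .5696 .3112 .0838; python3 -m creep '[[0,0,-0.2,0,0,0],[0,0,-0.3,0,0,0],[0,0,-0.5,0,0,0],[0,0,-0.5,0,0,0],[0,0,-0.5,0,0,0],[0,0,-0.3,0,0,0],[0,0,-0.2,0,0,0],[0,0,0,0,0,0],[0,0,0,0,0,0]]';python3 d.py .5655 -.0188 .0859; python3 -m creep '[[-0.4,0,0,0,0,0],[-0.6,-0.01,0,0,0,0],[-0.75,-0.01,0,0,0,0],[-0.75,-0.01,0,0,0,0],[-0.75,-0.01,0,0,0,0],[-0.75,-0.01,0,0,0,0],[-0.75,-0.01,0,0,0,0],[-0.75,-0.01,0,0,0,0],[-0.75,-0.01,0,0,0,0],[-0.75,-0.01,0,0,0,0],[-0.75,-0.01,0,0,0,0],[-0.75,-0.01,0,0,0,0],[-0.75,-0.01,0,0,0,0],[-0.75,-0.01,0,0,0,0],[-0.6,-0.01,0,0,0,0],[-0.4,-0.01,0,0,0,0],[0,0,0,0,0,0],[0,0,0,0,0,0],[0,0,0,0,0,0]]';python3 d.py .5655 -.0188 .0859
```

```text
time_s: 39.67
ee_pos: [0.5697, 0.3122, 0.084]
tool_rot: [2.222, 2.22, 0.0]
ft_force: [0.0, -0.7, 0.3]
finger_gap: 0.0535
t 39.67 pos [0.5697 0.3122 0.084 ] units [-0.034 -0.002  0.007] xaxis [0.001 1.    0.   ] z [ 0.  0. -1.] gap 0.0535 F [ 0.  -0.7  0.3]
time_s: 40.42
ee_pos: [0.5694, 0.3122, 0.1588]
tool_rot: [-2.222, -2.22, 0.0]
ft_force: [-0.5, -0.1, -3.1]
finger_gap: 0.0536
t 40.42 pos [0.5694 0.3122 0.1588] units [-11.032  -0.12    2.431] xaxis [ 0.001  1.    -0.   ] z [-0. -0. -1.] gap 0.0536 F [-0.5 -0.1 -3.1]
time_s: 42.0
ee_pos: [0.5646, -0.0172, 0.1586]
tool_rot: [-2.222, -2.22, -0.0]
ft_force: [-0.6, -0.0, -1.9]
finger_gap: 0.0534
t 42.0 pos [ 0.5646 -0.0172  0.1586] units [-0.054  0.032  2.425] xaxis [0.001 1.    0.001] z [-0.001  0.001 -1.   ] gap 0.0534 F [-0.6 -0.  -1.9]
```

```bash
python3 -m creep '[[-0.05,0.01,0,0,0,0],[0,0,0.4,0,0,0],[0,0,0.5,0,0,0],[0,0,0.5,0,0,0],[0,0,0.4,0,0,0],[0,0,0.3,0,0,0],[0,0,0.15,0,0,0],[0,0,0.1,0,0,0],[0,0,0.05,0,0,0],[0,0,0,0,0,0],[0,0,0,0,0,0],[0,0,0,0,0,0]]';python3 d.py .565 -.0188 .0847
```

```text
time_s: 43.0
ee_pos: [0.5656, -0.0193, 0.0876]
tool_rot: [2.222, 2.22, 0.001]
ft_force: [0.5, -0.7, -2.8]
finger_gap: 0.0536
t 43.0 pos [ 0.5656 -0.0193  0.0876] units [ 0.015 -0.02   0.096] xaxis [0.001 1.    0.   ] z [ 0.001  0.    -1.   ] gap 0.0536 F [ 0.5 -0.7 -2.8]
```

```bash
python3 -m creep '[[0.01,-0.01,0.05,0,0,0],[0,0,0.03,0,0,0],[0,0,0.02,0,0,0],[0,0,0,0,0,0],[0,0,0,0,0,0]]';python3 d.py .565 -.0188 .0847
```

```text
time_s: 43.42
ee_pos: [0.5651, -0.019, 0.085]
tool_rot: [2.222, 2.22, 0.001]
ft_force: [-1.5, -1.0, 5.0]
finger_gap: 0.0531
t 43.42 pos [ 0.5651 -0.019   0.085 ] units [ 0.005 -0.004  0.009] xaxis [0.001 1.    0.   ] z [ 0.001  0.    -1.   ] gap 0.0531 F [-1.5 -1.   5. ]
```

```bash
python3 -m creep '[[0,0,0,0,0,0],[0,0,0,0,0,0],[0,0,0,0,0,0],[0,0,0,0,0,0],[0,0,0,0,0,0],[0,0,0,0,0,0],[0,0,-0.3,0,0,0],[0,0,-0.5,0,0,0],[0,0,-0.6,0,0,0],[0,0,-0.6,0,0,0],[0,0,-0.6,0,0,0],[0,0,-0.4,0,0,0],[0,0,0,0,0,0],[0,0,0,0,0,0]]' 1;python3 d.py .4904 .3105 .098;  python3 -m creep '[[0.4,-0.1,0,0,0,0],[0.6,-0.15,0,0,0,0],[0.8,-0.18,0,0,0,0],[0.8,-0.18,0,0,0,0],[0.8,-0.18,0,0,0,0],[0.8,-0.18,0,0,0,0],[0.8,-0.18,0,0,0,0],[0.8,-0.18,0,0,0,0],[0.8,-0.18,0,0,0,0],[0.8,-0.18,0,0,0,0],[0.8,-0.18,0,0,0,0],[0.8,-0.18,0,0,0,0],[0.8,-0.18,0,0,0,0],[0.6,-0.14,0,0,0,0],[0.4,-0.1,0,0,0,0],[0.18,-0.02,0,0,0,0],[0,0,0,0,0,0],[0,0,0,0,0,0],[0,0,0,0,0,0]]';python3 d.py .4904 .3105 .098
```

```text
time_s: 44.58
ee_pos: [0.5651, -0.0189, 0.1747]
tool_rot: [2.221, 2.22, 0.002]
ft_force: [0.3, 0.5, -0.0]
finger_gap: 0.0912
t 44.58 pos [ 0.5651 -0.0189  0.1747] units [10.979 -2.505  2.553] xaxis [ 0.001  1.    -0.   ] z [ 0.002 -0.    -1.   ] gap 0.0912 F [ 0.3  0.5 -0. ]
time_s: 46.17
ee_pos: [0.4905, 0.3096, 0.1737]
tool_rot: [2.223, 2.219, -0.001]
ft_force: [0.3, -0.1, 0.4]
finger_gap: 0.0915
t 46.17 pos [0.4905 0.3096 0.1737] units [ 3.200e-02 -2.000e-03  2.525e+00] xaxis [ 0.002  1.    -0.001] z [-0.    -0.001 -1.   ] gap 0.0915 F [ 0.3 -0.1  0.4]
```

```bash
python3 -m creep '[[0.02,0,0.4,0,0,0],[0,0,0.5,0,0,0],[0,0,0.5,0,0,0],[0,0,0.5,0,0,0],[0,0,0.4,0,0,0],[0,0,0.2,0,0,0],[0,0,0,0,0,0],[0,0,0,0,0,0],[0,0,0,0,0,0]]';python3 d.py .4904 .3105 .098;  python3 -m creep '[[0,0,0,0,0,0],[0,0,0,0,0,0],[0,0,0,0,0,0],[0,0,0,0,0,0],[0,0,0,0,0,0],[0,0,0,0,0,0],[0,0,0,0,0,0],[0,0,0,0,0,0],[0,0,0,0,0,0]]' -1 25;python3 d.py .4904 .3105 .098
```

```text
time_s: 46.92
ee_pos: [0.4911, 0.3111, 0.0999]
tool_rot: [2.223, 2.22, 0.003]
ft_force: [0.1, 0.1, -0.1]
finger_gap: 0.0914
t 46.92 pos [0.4911 0.3111 0.0999] units [-0.021 -0.025  0.062] xaxis [0.001 1.    0.001] z [ 0.002  0.001 -1.   ] gap 0.0914 F [ 0.1  0.1 -0.1]
time_s: 47.67
ee_pos: [0.4904, 0.3111, 0.0989]
tool_rot: [-2.222, -2.22, -0.0]
ft_force: [0.1, -0.5, 0.7]
finger_gap: 0.0344
t 47.67 pos [0.4904 0.3111 0.0989] units [-0.022 -0.     0.031] xaxis [0.001 1.    0.   ] z [-0.  0. -1.] gap 0.0344 F [ 0.1 -0.5  0.7]
```

```bash
python3 -m creep '[[0,0,-0.2,0,0,0],[0,0,-0.3,0,0,0],[0,0,-0.5,0,0,0],[0,0,-0.5,0,0,0],[0,0,-0.5,0,0,0],[0,0,-0.3,0,0,0],[0,0,-0.2,0,0,0],[0,0,0,0,0,0],[0,0,0,0,0,0]]';python3 d.py .6336 .0393 .1; python3 -m creep '[[-0.3,0.16,0,0,0,0],[-0.5,0.27,0,0,0,0],[-0.7,0.37,0,0,0,0],[-0.75,0.4,0,0,0,0],[-0.75,0.4,0,0,0,0],[-0.75,0.4,0,0,0,0],[-0.75,0.4,0,0,0,0],[-0.75,0.4,0,0,0,0],[-0.75,0.4,0,0,0,0],[-0.75,0.4,0,0,0,0],[-0.75,0.4,0,0,0,0],[-0.7,0.37,0,0,0,0],[-0.5,0.27,0,0,0,0],[-0.3,0.14,0,0,0,0],[-0.06,0,0,0,0,0],[0,0,0,0,0,0],[0,0,0,0,0,0],[0,0,0,0,0,0]]';python3 d.py .6336 .0393 .1
```

```text
time_s: 48.42
ee_pos: [0.4903, 0.311, 0.1739]
tool_rot: [-2.222, -2.22, 0.0]
ft_force: [0.1, -0.8, -1.9]
finger_gap: 0.0335
t 48.42 pos [0.4903 0.311  0.1739] units [-9.053  4.787  2.462] xaxis [ 0.001  1.    -0.   ] z [-0. -0. -1.] gap 0.0335 F [ 0.1 -0.8 -1.9]
time_s: 49.92
ee_pos: [0.633, 0.0404, 0.174]
tool_rot: [-2.221, -2.221, -0.0]
ft_force: [-0.7, -0.1, -1.2]
finger_gap: 0.0333
t 49.92 pos [0.633  0.0404 0.174 ] units [-0.037  0.02   2.466] xaxis [-0.     1.     0.001] z [-0.     0.001 -1.   ] gap 0.0333 F [-0.7 -0.1 -1.2]
```

```bash
python3 -m creep '[[-0.03,0.01,0.4,0,0,0],[0,0,0.5,0,0,0],[0,0,0.5,0,0,0],[0,0,0.4,0,0,0],[0,0,0.3,0,0,0],[0,0,0.15,0,0,0],[0,0,0.1,0,0,0],[0,0,0.05,0,0,0],[0,0,0,0,0,0],[0,0,0,0,0,0],[0,0,0,0,0,0]]';python3 d.py .6336 .0393 .1;
```

```text
time_s: 50.83
ee_pos: [0.6343, 0.0383, 0.1026]
tool_rot: [2.222, 2.22, 0.002]
ft_force: [-0.6, 0.4, -0.7]
finger_gap: 0.0334
t 50.83 pos [0.6343 0.0383 0.1026] units [ 0.034 -0.023  0.087] xaxis [0.001 1.    0.   ] z [ 0.001  0.    -1.   ] gap 0.0334 F [-0.6  0.4 -0.7]
```

```bash
python3 -m creep '[[0.03,-0.02,0.05,0,0,0],[0,0,0.03,0,0,0],[0,0,0.02,0,0,0],[0,0,0,0,0,0],[0,0,0,0,0,0]]';python3 d.py .6336 .0393 .1;
```

```text
time_s: 51.25
ee_pos: [0.6335, 0.0393, 0.0999]
tool_rot: [2.222, 2.22, 0.002]
ft_force: [-1.5, 0.8, 5.1]
finger_gap: 0.0336
t 51.25 pos [0.6335 0.0393 0.0999] units [-0.001  0.002 -0.003] xaxis [0.001 1.    0.   ] z [ 0.001  0.    -1.   ] gap 0.0336 F [-1.5  0.8  5.1]
```

```bash
python3 -m creep '[[0,0,0,0,0,0],[0,0,0,0,0,0],[0,0,0,0,0,0],[0,0,0,0,0,0],[0,0,0,0,0,0],[0,0,0,0,0,0],[0,0,-0.3,0,0,0],[0,0,-0.5,0,0,0],[0,0,-0.6,0,0,0],[0,0,-0.6,0,0,0],[0,0,-0.6,0,0,0],[0,0,-0.4,0,0,0],[0,0,0,0,0,0],[0,0,0,0,0,0]]' 1;python3 d.py .4118 .3102 .116;  python3 -m creep '[[0.3,-0.25,0,0,0,0],[0.5,-0.41,0,0,0,0],[0.65,-0.53,0,0,0,0],[0.65,-0.53,0,0,0,0],[0.65,-0.53,0,0,0,0],[0.65,-0.53,0,0,0,0],[0.65,-0.53,0,0,0,0],[0.65,-0.53,0,0,0,0],[0.65,-0.53,0,0,0,0],[0.65,-0.53,0,0,0,0],[0.65,-0.53,0,0,0,0],[0.65,-0.53,0,0,0,0],[0.65,-0.53,0,0,0,0],[0.5,-0.42,0,0,0,0],[0.4,-0.32,0,0,0,0],[0.15,-0.12,0,0,0,0],[0,0,0,0,0,0],[0,0,0,0,0,0],[0,0,0,0,0,0]]';python3 d.py .4118 .3102 .116;python3 - <<'E'
from h import *
overlay(view("scene"),[],(150,400,50,250),3.2,"b3")
E
```

```text
time_s: 52.42
ee_pos: [0.6336, 0.0392, 0.1899]
tool_rot: [2.222, 2.219, 0.002]
ft_force: [0.7, 0.4, 0.1]
finger_gap: 0.0913
t 52.42 pos [0.6336 0.0392 0.1899] units [ 9.026 -7.406  2.45 ] xaxis [0.001 1.    0.   ] z [ 0.002  0.    -1.   ] gap 0.0913 F [0.7 0.4 0.1]
time_s: 54.0
ee_pos: [0.4132, 0.3088, 0.1886]
tool_rot: [2.223, 2.22, -0.001]
ft_force: [0.0, -1.2, -0.9]
finger_gap: 0.0912
t 54.0 pos [0.4132 0.3088 0.1886] units [ 0.049 -0.047  2.42 ] xaxis [ 0.001  1.    -0.001] z [-0.    -0.001 -1.   ] gap 0.0912 F [ 0.  -1.2 -0.9]
```

View pics/b3.png

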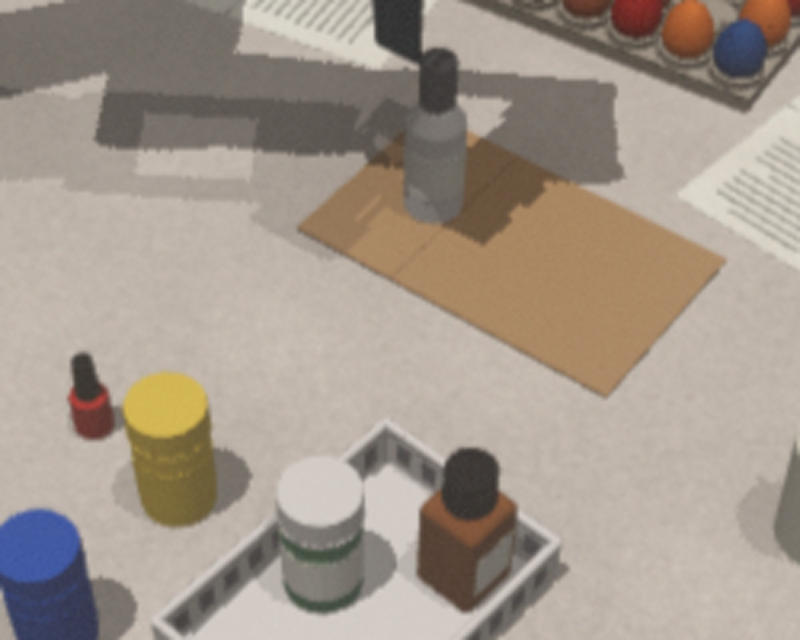

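```bash
python3 -m creep '[[0.03,-0.03,0.4,0,0,0],[0,0,0.5,0,0,0],[0,0,0.5,0,0,0],[0,0,0.4,0,0,0],[0,0,0.4,0,0,0],[0,0,0.15,0,0,0],[0,0,0,0,0,0],[0,0,0,0,0,0],[0,0,0,0,0,0]]';python3 d.py .4118 .3102 .116;  python3 -m creep '[[0,0,0,0,0,0],[0,0,0,0,0,0],[0,0,0,0,0,0],[0,0,0,0,0,0],[0,0,0,0,0,0],[0,0,0,0,0,0],[0,0,0,0,0,0],[0,0,0,0,0,0],[0,0,0,0,0,0],[0,0,0,0,0,0]]' -1 25;python3 d.py .4118 .3102 .116
```

```text
time_s: 54.8
ee_pos: [0.4128, 0.3104, 0.1192]
tool_rot: [2.223, 2.22, 0.002]
ft_force: [1.4, 1.2, 0.2]
finger_gap: 0.091
t 54.8 pos [0.4128 0.3104 0.1192] units [-0.008 -0.033  0.106] xaxis [0.001 1.    0.001] z [ 0.001  0.001 -1.   ] gap 0.091 F [1.4 1.2 0.2]
time_s: 55.63
ee_pos: [0.4121, 0.3103, 0.1184]
tool_rot: [-2.222, -2.22, -0.0]
ft_force: [-0.6, 0.0, 0.3]
finger_gap: 0.0274
t 55.63 pos [0.4121 0.3103 0.1184] units [-0.004 -0.011  0.081] xaxis [0.001 1.    0.   ] z [-0.  0. -1.] gap 0.0274 F [-0.6  0.   0.3]
```

```bash
python3 -m creep '[[0,0,-0.2,0,0,0],[0,0,-0.3,0,0,0],[0,0,-0.5,0,0,0],[0,0,-0.5,0,0,0],[0,0,-0.5,0,0,0],[0,0,-0.5,0,0,0],[0,0,-0.5,0,0,0],[0,0,-0.5,0,0,0],[0,0,-0.5,0,0,0],[0,0,-0.3,0,0,0],[0,0,-0.1,0,0,0],[0,0,0,0,0,0],[0,0,0,0,0,0]]';python3 d.py .6248 -.0882 .119; python3 -m creep '[[-0.3,0.16,0,0,0,0],[-0.6,0.32,0,0,0,0],[-0.75,0.4,0,0,0,0],[-0.75,0.4,0,0,0,0],[-0.75,0.4,0,0,0,0],[-0.75,0.4,0,0,0,0],[-0.75,0.4,0,0,0,0],[-0.75,0.4,0,0,0,0],[-0.75,0.4,0,0,0,0],[-0.75,0.4,0,0,0,0],[-0.75,0.4,0,0,0,0],[-0.75,0.4,0,0,0,0],[-0.75,0.4,0,0,0,0],[-0.75,0.4,0,0,0,0],[-0.75,0.4,0,0,0,0],[-0.75,0.4,0,0,0,0],[-0.6,0.32,0,0,0,0],[-0.4,0.22,0,0,0,0],[0,0,0,0,0,0],[0,0,0,0,0,0]]';python3 d.py .6248 -.0882 .119
```

```text
time_s: 56.72
ee_pos: [0.4118, 0.31, 0.2499]
tool_rot: [-2.222, -2.22, 0.002]
ft_force: [0.1, -0.5, -2.2]
finger_gap: 0.0273
t 56.72 pos [0.4118 0.31   0.2499] units [-13.266   7.117   4.366] xaxis [ 0.001  1.    -0.001] z [-0.001 -0.001 -1.   ] gap 0.0273 F [ 0.1 -0.5 -2.2]
time_s: 58.38
ee_pos: [0.61, -0.0623, 0.2495]
tool_rot: [-2.222, -2.218, 0.001]
ft_force: [0.2, 0.2, -2.6]
finger_gap: 0.0269
t 58.38 pos [ 0.61   -0.0623  0.2495] units [-0.866  0.506  4.347] xaxis [0.002 1.    0.001] z [-0.002  0.001 -1.   ] gap 0.0269 F [ 0.2  0.2 -2.6]
```

```bash
python3 -m creep '[[-0.4,0.25,0,0,0,0],[-0.3,0.17,0,0,0,0],[-0.16,0.08,0,0,0,0],[0,0,0,0,0,0],[0,0,0,0,0,0],[0,0,0.4,0,0,0],[0,0,0.6,0,0,0],[0,0,0.6,0,0,0],[0,0,0.6,0,0,0],[0,0,0.5,0,0,0],[0,0,0.4,0,0,0],[0,0,0,0,0,0],[0,0,0,0,0,0]]';python3 d.py .6248 -.0882 .119;python3 - <<'E'
from h import *
overlay(view("scene"),[],(150,400,100,300),3.2,"b4")
E
```

```text
time_s: 59.47
ee_pos: [0.625, -0.0872, 0.1572]
tool_rot: [-2.221, -2.22, 0.001]
ft_force: [0.1, -0.4, -1.2]
finger_gap: 0.0273
t 59.47 pos [ 0.625  -0.0872  0.1572] units [-0.034 -0.004  1.273] xaxis [0.    1.    0.001] z [-0.001  0.001 -1.   ] gap 0.0273 F [ 0.1 -0.4 -1.2]
```

View pics/b4.png

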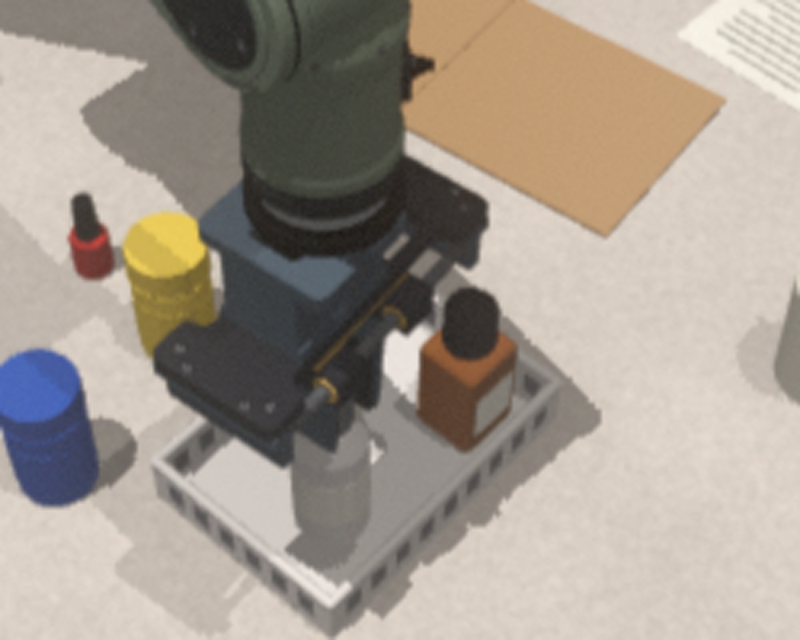

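```bash
python3 -m creep '[[-0.01,0,0.3,0,0,0],[0,0,0.3,0,0,0],[0,0,0.25,0,0,0],[0,0,0.15,0,0,0],[0,0,0.1,0,0,0],[0,0,0.06,0,0,0],[0,0,0,0,0,0],[0,0,0,0,0,0],[0,0,0,0,0,0]]';python3 d.py .6248 -.0882 .119
```

```text
time_s: 60.27
ee_pos: [0.6257, -0.088, 0.123]
tool_rot: [2.222, 2.22, 0.001]
ft_force: [0.8, 0.9, -2.1]
finger_gap: 0.0279
t 60.27 pos [ 0.6257 -0.088   0.123 ] units [-0.005 -0.029  0.133] xaxis [ 0.001  1.    -0.   ] z [ 0.001 -0.    -1.   ] gap 0.0279 F [ 0.8  0.9 -2.1]
```

```bash
python3 -m creep '[[0,-0.02,0.06,0,0,0],[0,0,0.04,0,0,0],[0,0,0.03,0,0,0],[0,0,0.02,0,0,0],[0,0,0,0,0,0],[0,0,0,0,0,0]]';python3 d.py .6248 -.0882 .119
```

```text
time_s: 60.77
ee_pos: [0.6251, -0.088, 0.1194]
tool_rot: [2.222, 2.22, 0.002]
ft_force: [-1.9, -0.5, 5.5]
finger_gap: 0.0276
t 60.77 pos [ 0.6251 -0.088   0.1194] units [-0.007 -0.009  0.014] xaxis [ 0.001  1.    -0.   ] z [ 0.001 -0.    -1.   ] gap 0.0276 F [-1.9 -0.5  5.5]
```

Contact; release, rise, retreat toward the card side, and compare with the first pictures.

```bash
python3 -m creep '[[0,0,0,0,0,0],[0,0,0,0,0,0],[0,0,0,0,0,0],[0,0,0,0,0,0],[0,0,0,0,0,0],[0,0,0,0,0,0],[0,0,-0.3,0,0,0],[0,0,-0.5,0,0,0],[0,0,-0.6,0,0,0],[0,0,-0.6,0,0,0],[0,0,-0.6,0,0,0],[0,0,-0.6,0,0,0],[0,0,-0.4,0,0,0],[0,0,0,0,0,0]]' 1;  python3 -m creep '[[0.4,-0.25,0,0,0,0],[0.6,-0.35,0,0,0,0],[0.8,-0.45,0,0,0,0],[0.8,-0.45,0,0,0,0],[0.8,-0.45,0,0,0,0],[0.8,-0.45,0,0,0,0],[0.8,-0.45,0,0,0,0],[0.8,-0.45,0,0,0,0],[0.8,-0.45,0,0,0,0],[0.8,-0.45,0,0,0,0],[0.8,-0.45,0,0,0,0],[0.8,-0.45,0,0,0,0],[0.8,-0.45,0,0,0,0],[0.8,-0.45,0,0,0,0],[0.8,-0.45,0,0,0,0],[0.8,-0.45,0,0,0,0],[0.8,-0.45,0,0,0,0],[0.6,-0.3,0,0,0,0],[0.4,-0.2,0,0,0,0],[0,0,0,0,0,0]]';python3 - <<'E'
from h import *
v=view("top");s=view("scene")
C=[circ([.6329,.0394],.017,.12),circ([.6237,-.0879],.014,.144),circ([.5634,-.019],.027,.104),circ([.5583,-.3157],.029,.049)]
overlay(v,C,(235,385,165,285),5,"c1");overlay(s,C,(0,560,0,420),1.4,"c2")
# before/after
a=cv2.imread("pics/top0.png")[165:285,235:385];b=v.im[165:285,235:385,::-1]
d=cv2.resize(cv2.convertScaleAbs(cv2.absdiff(a,np.ascontiguousarray(b)),alpha=2),None,fx=5,fy=5);cv2.imwrite("pics/c3.png",d)
A=cv2.imread("pics/scene0.png")
D=cv2.absdiff(A,np.ascontiguousarray(s.im[...,::-1]));cv2.imwrite("pics/c4.png",cv2.resize(cv2.convertScaleAbs(D,alpha=2),None,fx=1.4,fy=1.4))
print(arm.sense()["time_s"])
E
```

```text
time_s: 61.93
ee_pos: [0.6264, -0.0883, 0.2301]
tool_rot: [2.218, 2.217, 0.007]
ft_force: [-0.4, -0.3, 1.1]
finger_gap: 0.091
time_s: 63.6
ee_pos: [0.387, 0.3338, 0.2249]
tool_rot: [-2.218, -2.223, 0.004]
ft_force: [-0.1, -0.2, -0.1]
finger_gap: 0.0911
63.7
```

View pics/c1.png

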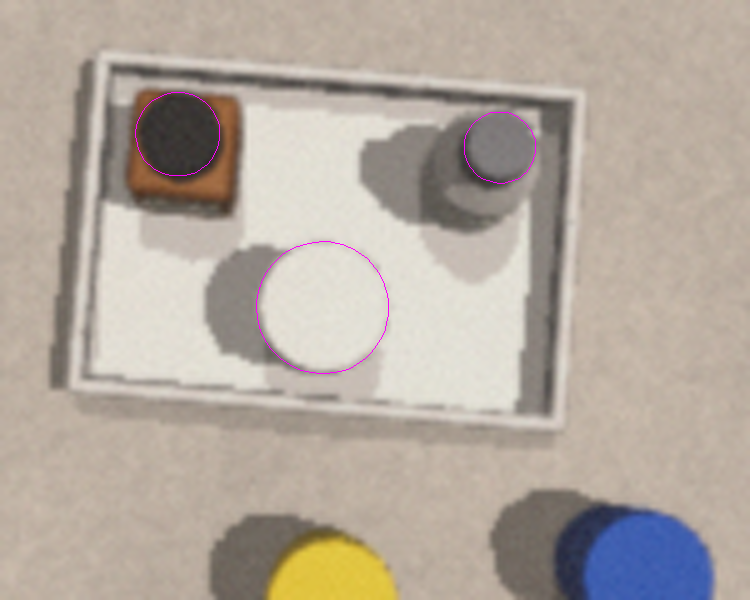

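View pics/c2.png

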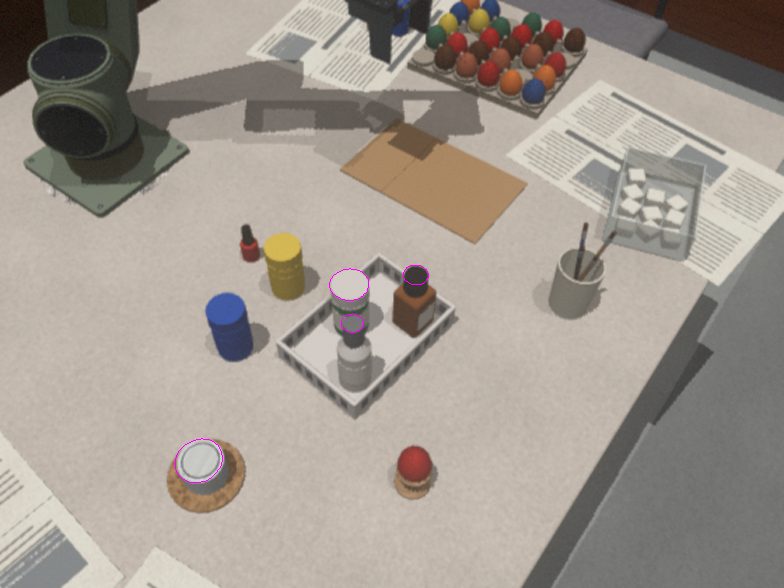

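View pics/c3.png

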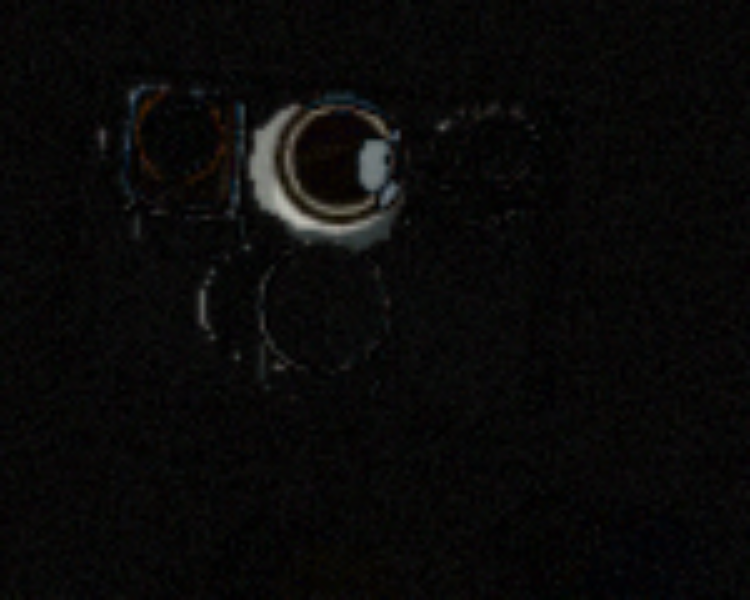

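View pics/c4.png

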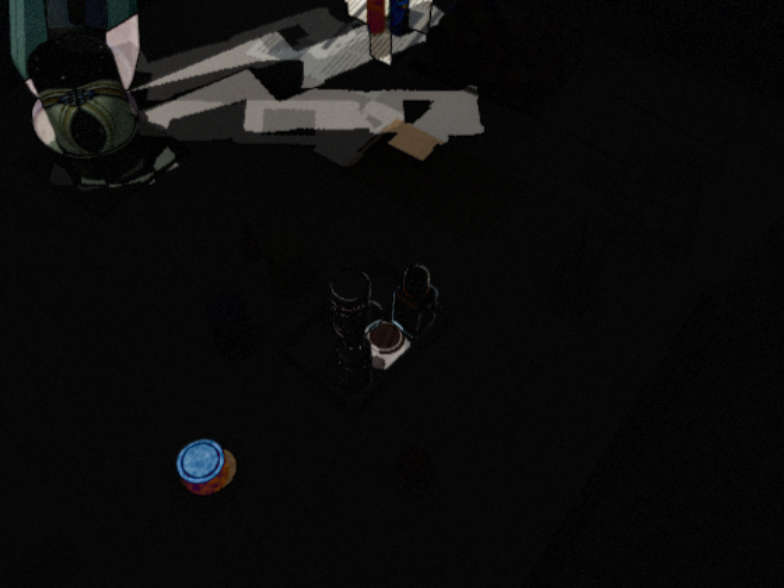

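```bash
python3 -m creep '[[0,0,0,0,0,0],[0,0,0,0,0,0],[0,0,0,0,0,0]]'; python3 -c "
from station import arm
print(arm.close_job())"
```

```text
time_s: 63.95
ee_pos: [0.3899, 0.3314, 0.2261]
tool_rot: [2.224, 2.219, -0.0]
ft_force: [-0.7, -0.1, 0.2]
finger_gap: 0.091
the job is handed in; nothing more can be done
None
```

The job is done and handed in at about 64 s. I stood the square bottle, slim bottle and jar upright on the cardboard, then set the tin on the coaster. After that I returned the jar, square bottle and slim bottle, in that order, to their original spots in the tray.

- **Tin:** it sat within about 1.5 mm of the coaster's centre. I checked this in both camera views just after releasing it.
- **Containers:** a before/after comparison of the pictures shows all three upright and back within about 1 pixel. The square bottle is the furthest off, at about 1.5 mm.
- **Other things:** the egg cup, brush mug, nail polish and the blue and yellow jars show no change between the pictures. Wrist force read about 5 N at most at the set-downs.
- **Disagreement:** the two cameras' calibrations differed by about 1 pixel (1.5–2 mm), which is within the stated accuracy. No other check failed.

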